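Put the loose drill bits away in the latched case

TASK

Put every loose drill bit sleeve away in the white drill bit case and lock it again: press the latch knob down and turn it anticlockwise to open, let it spring up, pull the sliding door fully open by its knob, lay all the sleeves in the well, push the door fully home, then press the latch knob and turn it back clockwise so that it springs up locked. Leave the hammer, sharpener and picture hooks where they lie.

Things in the scene. Friction and masses are not known exactly. Their poses are not given: they have to be found in the camera images.
- bit_case: white plastic drill bit case, fixed flat on the stool, 238 (its x) x 330 (its y) x 50 mm high; origin: centre of its underside. In its frame, mm: bit well x -113 to 55, y 0 to 160, floor at z 4, walls 50 high, covered by the sliding door; y below 0 is a fixed deck, top at 50, that the door slides under. Along +x: carrying grip (y above 25, 40 high) and solid block, top at 50, with the latch knob
- well (a point): on the floor of the bit well, 4 mm above the stool, at the centre of the part uncovered when the door is fully open; that part reaches 84 mm either way along the case's x and 63 mm either way along its y. Axes as the case. 39 mm are free between floor and door: two sleeves may lie on one another, not three
- case_door (a joint): sliding door, m: 0 fully home (well covered), 0.125 fully open; as it grows the door moves along the case's -y. A sprung ball clicks over a ridge in the last 11 mm at either end and, past the ridge's middle, draws the door to its stop; about 5 N to get over it, 1 to 2 N elsewhere. While the latch is locked the door has 2 to 4 mm of play
- door_knob (a point): middle of the door's slide knob, an upright grey cylinder 26 mm across and 18 mm high on the door, 17 mm from the door's +y edge; the point is 9 mm below the knob's top, 55 mm above the stool, and moves with the door. The door's top is at 46 mm. With the door open the knob's side is 3 mm from the edge of the deck, whose top is 4 mm above the door's
- latch_turn (a joint): turn of the latch knob, rad, anticlockwise from above: 0 locked (wing along the case's x, white line towards the door), 1.2 open (white line near the case's -y). It turns only while pressed down 6 mm or more; let go at either end it springs up and is caught, let go between it stays low. Locked, its cam inside the case blocks the door: a home door stays home, an open one stops 18 mm short of home
- latch_press (a joint): how far the latch knob is pressed down, m: 0 sprung up, 0.008 fully down against a stop. Spring force 4 N at the start, 10 N fully down
- latch_grip (a point): on the axis of the black latch knob (at x 87, y -30 mm of the case), 10 mm below the top of its wing, 80 mm above the stool when up; goes down and turns with it. The wing is an upright bar 44 x 13 x 22 mm high on a disc 48 mm across, a white line at one end; x runs along the wing, away from the white line
- bit1: loose drill bit in a square clear plastic sleeve with black end caps, 76 x 18 x 18 mm, about 60 g; origin at its middle, x along its length. Three to five sleeves are present (absent ones read None from the start), flat on the stool right of the case (y below -0.1), turned any way
- bit2: loose drill bit in a square clear plastic sleeve with black end caps, 76 x 18 x 18 mm, about 60 g; origin at its middle, x along its length. Three to five sleeves are present (absent ones read None from the start), flat on the stool right of the case (y below -0.1), turned any way
- bit3: loose drill bit in a square clear plastic sleeve with black end caps, 76 x 18 x 18 mm, about 60 g; origin at its middle, x along its length. Three to five sleeves are present (absent ones read None from the start), flat on the stool right of the case (y below -0.1), turned any way
- bit4: loose drill bit in a square clear plastic sleeve with black end caps, 76 x 18 x 18 mm, about 60 g; origin at its middle, x along its length. Three to five sleeves are present (absent ones read None from the start), flat on the stool right of the case (y below -0.1), turned any way
- bit5: loose drill bit in a square clear plastic sleeve with black end caps, 76 x 18 x 18 mm, about 60 g; origin at its middle, x along its length. Three to five sleeves are present (absent ones read None from the start), flat on the stool right of the case (y below -0.1), turned any way
- hammer: bystander: hammer with a rubber grip, 300 mm long, 30 mm high, lying beyond the case; x along the handle towards the head
- sharpener: bystander: small steel pencil sharpener, 34 x 26 x 14 mm, near the robot, between the sleeves and the case
- hook1: bystander: zinc-plated picture hook, 66 x 20 x 16 mm, lying at the far right
- hook2: bystander: zinc-plated picture hook, 66 x 20 x 16 mm, lying at the far right
Things that resemble listed ones, but are neither listed nor needed, are in the scene too. Leave any green look-alike of the bit3 alone.

How it is judged:
By the outcome, as a careful person would: the job done as asked, in the order asked, and still so for the second after the job is handed in, with the robot touching nothing.
Of bit1, bit2, bit3, bit4, bit5 only 3 to 5 are there at a start; the rules pass over those that are not, and their reading is None.
At some moment in a run one of bit1, bit2, bit3, bit4, bit5 may be knocked a few centimetres aside while the robot is not near it.
Once in a run the grip may slacken for a moment while it holds something.
It also fails if it takes over 210 s, if anything falls off the work surface, if the arm or the gripper's body presses on something with over 40 N, if the wrist force passes 120 N, or if a joint passes its speed limit or range.

ROBOT

A 6-joint arm with a two-finger parallel gripper is mounted at the origin on the work surface. World frame = base frame: x ahead of the robot, y to its left, z up, the work surface at z = 0. Lengths are in mm, angles in rad, forces in N, time in s.
With the tool pointing down it reaches from about 275 to 725 mm from the base axis. Payload 15.9 kg.
Tool frame: the origin (TCP) lies at the very end of the fingers, on their centre line; the grasp point (between the pads) lies 19 mm behind it; z points along the fingers, x is the direction in which the jaws open and shut, and the axes are right-handed (so a half turn about z gives the same grasp; the last joint's range is limited). The gripper opens to 85 mm and grips with 20 to 120 N. Pads are 22 mm wide; open, the fingers measure 114 mm over their backs; the gripper's body (76 mm by 85 mm) begins 54 mm behind the grasp point. The pads swing forward as they close: fully open they stand 13 mm farther back than shut.
Start: joints at [-1.231, 0.213, -0.034, 1.323, 0, 1.571], TCP at [166.643, -471.398, 231.306] pointing down, gripper open.
Joint ranges: [-2.98, 2.98], [-0.74, 1.72], [-1.14, 1.35], [-2.1, 2.04], [-1.57, 1.44], [-3.14, 3.14]. Speed limits (rad/s): [1.89, 1.89, 2.39, 2.57, 3.14, 3.14].

INTERFACE

Orientations are given as a unit quaternion [w, x, y, z].
In Python, from plant import sensors, viewer, workorder gives the robot as it stands.
- The arm moves only by the tool servo_tool, never from a script. Its argument "increments" is text: rows parted by semicolons, each of 5 numbers parted by spaces: the closure, from -1 (fully open) to 1 (shut), so that 0 is half open, then the shift along the tool's x, y, z in m, then the turn about the tool's z in rad. A call has 1 to 20 rows; each row shifts and turns the commanded pose from where the row before left it, along the tool's axes as they then stand; what a row does not reach is not made up. A row lasts 1/10 s, in which the tool goes at most 50 mm and 8.59 degrees, less where a joint would pass 70% of its speed; a pose out of reach is approached as far as the arm can. A call with a gripper value outside its range is refused whole. The fingers move at their own pace and stop on an object; "force" is the grip in N (left out, the last holds). Time passes only in rows, so rows that do not move let the fingers close. It gives the time, the measured TCP pose, the force and the opening at its end, in the units of the state.
- sensors.read_state(): the state, without advancing time (a new reading comes with each control period).
- viewer.camera(name): name is "scene" or "top" or "wrist"; returns a dict with "color" (400x640x3 uint8, red, green, blue), "range_z" (400x640 float32, mm along the optical axis (not along the pixel's ray), 0 where there is no reading), "vertical_fov" (degrees; the focal length in pixels is half the picture's height over the tangent of half this angle, whatever the lens; pixels are square), "cx", "cy" (the principal point, pixels), "D" ([k1, k2, p1, p2, k3] as OpenCV has them; the pictures are not rectified), "rvec" (rotation vector, rad) and "tvec" (3), from world to camera coordinates, as OpenCV has them. Camera axes: x right, y down, z forward; pixel columns grow to the right and rows downward; lengths in mm; the calibration is good to about 2 mm. A picture is of the moment at which its call begins.
- workorder.finish_job(): hands the job in, once; it reports no verdict.
The state is a dict: "clock": time; "qpos": joint angles; "joint_vel": joint speeds; "tau": joint torques, N m; "tcp_pos": TCP position; "ee_rot": TCP orientation; "contact_force": force on the tool from outside, world axes, zero at the start; "wrist_torque": the same for the moment, N m; "gripper_width": opening from 0.0 (shut) to 1.0 (fully open).
Only numpy, scipy, OpenCV 4.12 (cv2) and the standard library are available. Lean on these libraries where they do the work, as an engineer would, in place of code of your own. Each camera call takes 0.05 s, during which the arm holds its last target.

## Working session

There is one attempt and no reset: what is moved stays moved. The work goes in short steps, Python scripts to look and compute and a tool call to move; the robot and the scene stay as the last step left them, time stands still between calls to the robot, and variables do not carry over. Pictures are saved under pics/ and viewed, and the job is handed in when it is done.

Besides the shell and the picture viewer there is one more tool, called in YAML: its name, and indented under it one key for each argument. servo_tool: Moves the arm, as the interface text tells. Its arguments: {"type":"object","properties":{"increments":{"type":"string"},"force":{"type":"number"}},"required":["increments"]}

```bash
ls -la; mkdir -p pics
python3 - <<'E'
from plant import sensors, viewer, workorder
import cv2
print(sensors.read_state())
for n in ["scene","top","wrist"]:
    c=viewer.camera(n)
    cv2.imwrite(f"pics/{n}_0.png",c["color"][:,:,::-1])
    print(n,{k:c[k] for k in c if k not in("color","range_z")})
E
```

```text
total 12
drwxr-xr-x  3 agent agent 4096 Dec  6 04:00 .
drwxr-xr-x 23 root  root  4096 Dec  6 04:00 ..
drwxr-xr-x  2 agent agent 4096 Dec  6 04:00 pics
{'clock': 0.0, 'qpos': array([-1.23097940e+00,  2.13363403e-01, -3.50825623e-02,  1.32347756e+00,
       -1.50875498e-05,  1.57083113e+00]), 'joint_vel': array([-0.00038325, -0.00022914,  0.00137842, -0.00150813, -0.00115093,
       -0.00050882]), 'tau': array([-1.21205878e-03, -6.86155701e+01,  4.87121737e+01,  1.73429959e-02,
       -1.67100948e-04,  8.43841417e-05]), 'tcp_pos': array([ 166.5384825 , -471.08620079,  230.8032213 ]), 'ee_rot': array([-3.19230139e-04,  8.16480638e-01, -5.77372540e-01, -4.64533024e-04]), 'contact_force': array([ 0.38368762,  0.12043548, -0.11855808]), 'wrist_torque': array([-0.02524716,  0.01495279, -0.01677654]), 'gripper_width': 1.001641234888918}
scene {'vertical_fov': 53.28280515837457, 'cx': 318.8083555040342, 'cy': 202.56895624284803, 'D': array([-0.06071338,  0.        ,  0.        ,  0.        ,  0.        ]), 'rvec': array([ 1.9626949 ,  1.03665083, -0.56008568]), 'tvec': array([-269.65478481, -223.92945788, 1454.93437657])}
top {'vertical_fov': 53.309807373484794, 'cx': 319.85428044655913, 'cy': 203.03340876650552, 'D': array([0.03497884, 0.        , 0.        , 0.        , 0.        ]), 'rvec': array([ 2.10290137, -2.0994558 ,  0.23583576]), 'tvec': array([-104.67087494,  604.10978351,  913.99854344])}
wrist {'vertical_fov': 67.92042742772374, 'cx': 317.49766149149036, 'cy': 199.43697090166617, 'D': array([-0.03345492,  0.        ,  0.        ,  0.        ,  0.        ]), 'rvec': array([-2.33834785,  1.65402317,  0.2734316 ]), 'tvec': array([-498.27565086,  -40.44801118,  379.63599366])}
```

View pics/scene_0.png

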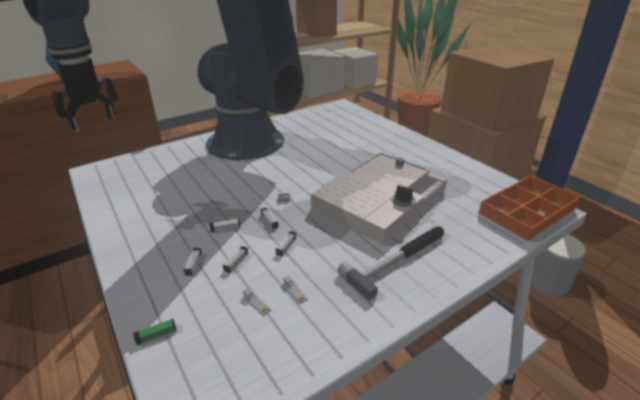

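View pics/top_0.png

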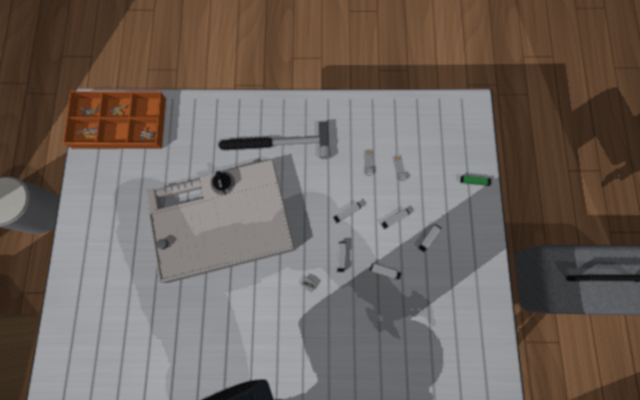

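View pics/wrist_0.png

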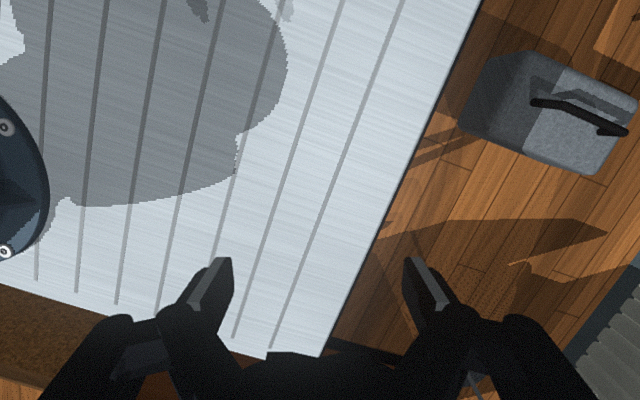

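The pictures show five clear sleeves: in the top view at about (350,211), (397,216), (430,237), (385,270) and (343,254). The green look-alike is at (476,180), the hooks at (370,162) and (401,167), and the latch knob at (222,181). The door knob is at (165,242). Next I'll write helpers and zoom in.

```bash
cat > h.py <<'E'
import numpy as np, cv2
from scipy.spatial.transform import Rotation as Ro
from plant import sensors, viewer, workorder
def K(c):
    f=200/np.tan(np.radians(c["vertical_fov"])/2)
    return np.array([[f,0,c["cx"]],[0,f,c["cy"]],[0,0,1.]])
def ray(c,uv):
    uv=np.asarray(uv,float).reshape(-1,1,2)
    n=cv2.undistortPoints(uv,K(c),c["D"]).reshape(-1,2)
    R=cv2.Rodrigues(c["rvec"])[0]
    d=np.c_[n,np.ones(len(n))]@R
    o=-R.T@c["tvec"]
    return o,d
def onz(c,uv,z):
    o,d=ray(c,uv); t=(z-o[2])/d[:,2]
    return (o+d*t[:,None])
def proj(c,P):
    return cv2.projectPoints(np.asarray(P,float).reshape(-1,1,3),c["rvec"],c["tvec"],K(c),c["D"])[0].reshape(-1,2)
def tri(c1,u1,c2,u2):
    o1,d1=ray(c1,u1);o2,d2=ray(c2,u2);d1=d1[0]/np.linalg.norm(d1[0]);d2=d2[0]/np.linalg.norm(d2[0])
    A=np.c_[d1,-d2];s=np.linalg.lstsq(A,o2-o1,rcond=None)[0]
    a=o1+d1*s[0];b=o2+d2*s[1]
    return (a+b)/2,np.linalg.norm(a-b)
def zoom(c,box,s,fn):
    x0,y0,x1,y1=box
    cv2.imwrite(fn,cv2.resize(c["color"][y0:y1,x0:x1,::-1],None,fx=s,fy=s,interpolation=cv2.INTER_CUBIC))
def depthpts(c):
    v,u=np.mgrid[0:400,0:640]; z=c["range_z"]
    n=cv2.undistortPoints(np.stack([u,v],-1).reshape(-1,1,2).astype(float),K(c),c["D"]).reshape(400,640,2)
    P=np.dstack([n[...,0]*z,n[...,1]*z,z]); R=cv2.Rodrigues(c["rvec"])[0]
    return (P-c["tvec"])@R
def yaw(s=None):
    s=s or sensors.read_state(); q=s["ee_rot"]
    R=Ro.from_quat([q[1],q[2],q[3],q[0]]).as_matrix(); return np.arctan2(R[1,0],R[0,0]),R
def goto(p,psi=None):
    "shift in tool axes (m) and turn about tool z to bring TCP to p (mm) with jaw axis at world angle psi"
    s=sensors.read_state(); y,R=yaw(s); d=np.asarray(p)-s["tcp_pos"]
    print("clock %.1f tcp %s yaw %.3f q6 %.2f"%(s["clock"],np.round(s["tcp_pos"],1),y,s["qpos"][5]),"w %.3f F %s"%(s["gripper_width"],np.round(s["contact_force"],1)))
    out=R.T@d/1000
    t=0
    if psi is not None:
        t=-((psi-y+np.pi/2)%np.pi-np.pi/2)
    print("shift tool axes before turn:",np.round(out,4),"turn",round(t,3), "alt turn",round(t-np.sign(t)*np.pi,3))
    y2=y-t; 
    x=np.array([np.cos(y2),np.sin(y2)]);yy=np.array([np.sin(y2),-np.cos(y2)])
    print("shift if turned first:",np.round([x@d[:2]/1000,yy@d[:2]/1000,-d[2]/1000],4))
E
python3 - <<'E'
from h import *
c=viewer.camera("top"); s=viewer.camera("scene")
zoom(c,(310,140,500,290),4.2,"pics/z1.png"); zoom(c,(140,150,300,290),4.2,"pics/z2.png")
zoom(s,(160,180,320,320),4.2,"pics/z3.png"); zoom(s,(300,140,460,250),4.2,"pics/z4.png")
for k,cc in(("top",c),("scene",s)):
    P=depthpts(cc); 
    print(k,(cc["range_z"]>0).mean(), P[200,320])
P=depthpts(c)
for u,v in [(350,211),(397,216),(430,237),(385,270),(343,254),(222,181),(165,242),(220,220),(270,220),(320,300),(380,300)]: print(u,v,np.round(P[v,u],1),np.round(onz(c,[u,v],9)[0],1))
E
```

```text
top 0.9960390625 [ 6.28072312e+02 -1.03898846e+02  5.00592304e-01]
scene 0.99521484375 [529.99482859 -29.07244872  43.04021115]
350 211 [ 595.1 -181.5   16.7] [ 596.7 -182.1    9. ]
397 216 [ 582.3 -302.4   15.8] [ 583.7 -303.8    9. ]
430 237 [ 527.9 -383.3   17.6] [ 529.1 -385.6    9. ]
385 270 [ 444.9 -266.8   15.2] [ 445.3 -267.7    9. ]
343 254 [ 484.5 -162.3   15. ] [ 485.1 -162.6    9. ]
222 181 [655.5 136.1  84.8] [677.4 155.6   9. ]
165 242 [508.1 268.8  65.6] [515.4 290.9   9. ]
220 220 [565.  144.4  49.6] [572.5 154.8   9. ]
270 220 [565.5  20.6  47.4] [572.6  25.6   9. ]
320 300 [ 371.5 -104.3   -3.7] [ 371.7 -104.4    9. ]
380 300 [ 372.  -253.9    0.4] [ 372.1 -252.7    9. ]
```

```bash
echo
```

```text
(no output)
```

View pics/z1.png

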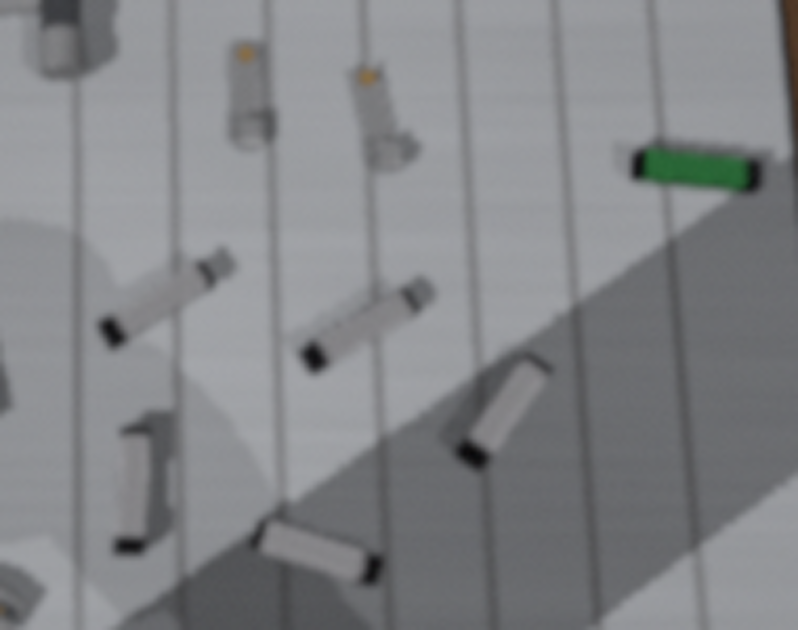

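View pics/z2.png

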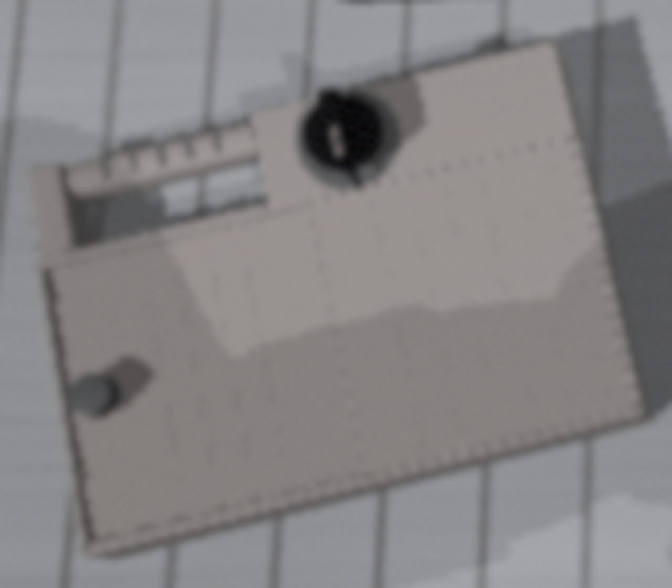

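View pics/z4.png

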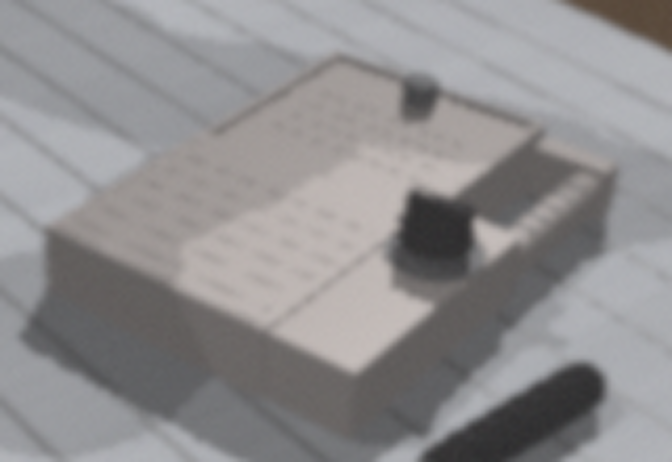

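View pics/z3.png

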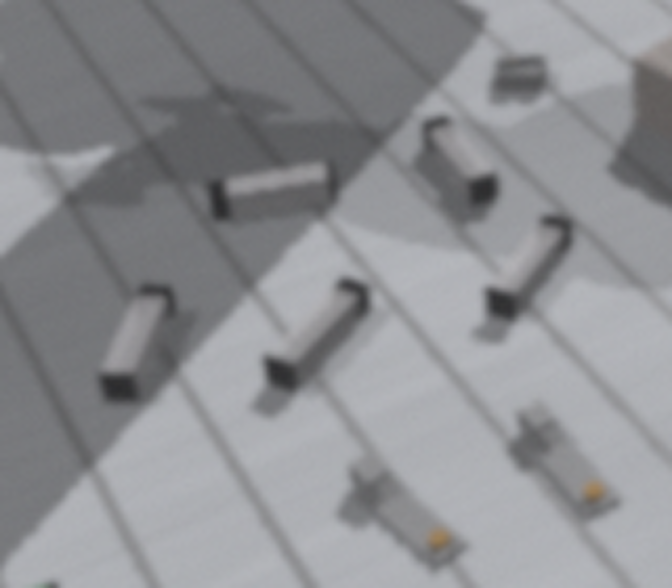

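The zooms show the case with its edges at zoom px (645,418), (555,45) and (90,550). The latch wing's white line faces the door, so it is locked. There are five sleeves with black caps. Next I'll measure the case and the sleeves.

Run:
```python
from h import *
c=viewer.camera("top"); s=viewer.camera("scene")
Z=lambda x,y,o:[o[0]+x/4.2-.38,o[1]+y/4.2-.38]
cor=onz(c,[Z(555,45,(140,150)),Z(645,418,(140,150)),Z(90,550,(140,150))],50)
print("corners top view z50",np.round(cor,1)); 
print("lens",np.linalg.norm(cor[0]-cor[1]),np.linalg.norm(cor[1]-cor[2]))
cs=onz(s,[Z(355,375,(300,140)),Z(45,232,(300,140)),Z(340,55,(300,140))],50)
print("scene view",np.round(cs,1),np.linalg.norm(cs[0]-cs[1]),np.linalg.norm(cs[1]-cs[2]))
for C in (cor,cs):
    ctr=(C[0]+C[2])/2; ex=C[0]-C[1]; ey=C[2]-C[1]
    print("centre",np.round(ctr,1),"angles",np.arctan2(ex[1],ex[0]),np.arctan2(ey[1],ey[0])-np.pi/2)
for i,nm in ((0,"corner+x-y"),(1,"-x-y"),(2,"-x+y")):
    pt=[Z(555,45,(140,150)),Z(645,418,(140,150)),Z(90,550,(140,150))][i]; ps=[Z(355,375,(300,140)),Z(45,232,(300,140)),Z(340,55,(300,140))][i]
    print(nm,tri(c,pt,s,ps))
# door knob top centre, latch
print("doorknob top",tri(c,Z(95,390,(140,150)),s,Z(422,83,(300,140))))
print("doorknob z64",onz(c,Z(95,390,(140,150)),64),onz(s,Z(422,83,(300,140)),64))
# sleeves
for C,nm in((c,"top"),(s,"scene")):
    P=depthpts(C); z=cv2.GaussianBlur(P[...,2].astype(np.float32),(5,5),0)
    m=((z>7.5)&(z<30)&(P[...,1]<-110)&(P[...,1]>-480)&(P[...,0]>350)&(P[...,0]<720)).astype(np.uint8)
    n,l,st,ce=cv2.connectedComponentsWithStats(m)
    for i in range(1,n):
        if st[i,4]<60: continue
        q=np.argwhere(l==i)[:,::-1]
        W=onz(C,q,18)
        r=cv2.minAreaRect(W[:,:2].astype(np.float32))
        print(nm,st[i,4],np.round(r[0],1),np.round(r[1],1),round(r[2],1),"z %.1f"%np.median(P[...,2][l==i]))
```

```text
corners top view z50 [[721.1  20.4  50. ]
 [492.7 -38.6  50. ]
 [417.7 275.8  50. ]]
lens 235.91511772186306 323.2074657143427
scene view [[726.1  20.   50. ]
 [503.6 -42.2  50. ]
 [424.  275.7  50. ]] 231.03231769714836 327.685718604299
centre [569.4 148.1  50. ] angles 0.2527152817988459 0.23403967702080264
centre [575.1 147.9  50. ] angles 0.2725623664928201 0.24531723728685972
corner+x-y (array([722.88363465,  21.75448924,  46.82459191]), np.float64(2.322444689041766))
-x-y (array([493.93616995, -37.23245242,  42.85852638]), np.float64(2.0373988957113194))
-x+y (array([418.70091568, 278.6790346 ,  46.38516573]), np.float64(3.2718996825270854))
doorknob top (array([507.92209769, 277.50672383,  61.81058139]), np.float64(1.4918732281604197))
doorknob z64 [[507.21024853 275.96043414  64.        ]] [[510.85876998 275.36555276  64.        ]]
top 69 [ 703.1 -218.7] [39.6 22.1] 89.0 z 13.3
top 203 [ 591.4 -172.2] [20.1 77.6] 32.5 z 17.4
top 243 [ 584.3 -296.7] [35.3 89.1] 29.7 z 17.1
top 207 [ 531.3 -387. ] [ 19.7 102.8] 53.2 z 16.9
top 229 [ 472.1 -151.8] [30.3 85.2] 89.3 z 16.8
top 240 [ 442.1 -266.2] [93.8 27.4] 65.1 z 16.9
scene 156 [ 485.3 -160.8] [21.9 86.3] 87.0 z 15.9
scene 222 [ 451.5 -269.4] [71.2 58.5] 38.8 z 14.9
scene 210 [ 601.3 -179.7] [22.7 92.3] 33.0 z 16.2
scene 244 [ 581.5 -296.7] [39.4 88.3] 32.3 z 15.4
scene 213 [ 532.6 -385.2] [26.  78.3] 50.8 z 14.9
```

Run:
```python
from h import *
w=viewer.camera("wrist"); R=cv2.Rodrigues(w["rvec"])[0]; o=-R.T@w["tvec"]; s=sensors.read_state(); y,RT=yaw(s)
print("cam in tool frame",RT.T@(o-s["tcp_pos"]),"axes cols (x,y,z of cam in tool)\n",np.round(RT.T@R.T,3))
goto([530,140,330],1.81)
```

```text
cam in tool frame [  -0.92777045  -82.79162809 -140.94130244] axes cols (x,y,z of cam in tool)
 [[ 1.    -0.    -0.001]
 [ 0.001  0.948  0.32 ]
 [ 0.001 -0.32   0.948]]
clock 0.4 tcp [ 166.6 -471.3  231.2] yaw -1.231 q6 1.57 w 0.997 F [ 0.9 -0.1  0.5]
shift tool axes before turn: [-0.4553 -0.5464 -0.0987] turn 0.101 alt turn -3.041
shift if turned first: [-0.5078 -0.4979 -0.0988]
```

servo_tool:
  increments: "-1 -0.024 -0.029 -0.005 0;-1 -0.024 -0.029 -0.005 0;-1 -0.024 -0.029 -0.005 0;-1 -0.024 -0.029 -0.005 0;-1 -0.024 -0.029 -0.005 0;-1 -0.024 -0.029 -0.005 0;-1 -0.024 -0.029 -0.005 0;-1 -0.024 -0.029 -0.005 0;-1 -0.024 -0.029 -0.005 0;-1 -0.024 -0.029 -0.005 0;-1 -0.024 -0.029 -0.005 0;-1 -0.024 -0.029 -0.005 0;-1 -0.024 -0.029 -0.005 0;-1 -0.024 -0.029 -0.005 0;-1 -0.024 -0.029 -0.005 0;-1 -0.024 -0.029 0 0;-1 -0.024 -0.029 0 0;-1 -0.024 -0.029 0 0;-1 -0.024 -0.029 0 0;-1 0 0 0 0"
  force: 60

```text
clock: 2.4
tcp_pos: [535.4, 145.4, 304.9]
ee_rot: [0.0, 0.817, -0.576, -0.001]
contact_force: [0.5, 0.1, -0.2]
gripper_width: 1.003
```

servo_tool:
  increments: "-1 0 0 0 -0.149;-1 0 0 0 -0.149;-1 0 0 0 -0.149;-1 0 0 0 -0.149;-1 0 0 0 -0.149;-1 0 0 0 -0.149;-1 0 0 0 -0.149;-1 0 0 0 -0.149;-1 0 0 0 -0.149;-1 0 0 0 -0.149;-1 0 0 0 -0.149;-1 0 0 0 -0.149;-1 0 0 0 -0.149;-1 0 0 0 -0.149;-1 0 0 0 -0.149;-1 0 0 0 -0.149;-1 0 0 0 -0.149;-1 0 0 0 -0.149;-1 0 0 0 -0.149;-1 0 0 0 -0.149"

```text
clock: 4.4
tcp_pos: [534.0, 141.7, 306.4]
ee_rot: [0.0, 0.639, 0.769, -0.0]
contact_force: [0.4, 0.8, 0.2]
gripper_width: 1.003
```

Run:
```python
from h import *
goto([510,135,300],1.81)
w=viewer.camera("wrist"); cv2.imwrite("pics/w1.png",w["color"][:,:,::-1])
```

```text
clock 4.4 tcp [534.  141.7 306.4] yaw 1.755 q6 0.08 w 1.003 F [0.4 0.8 0.2]
shift tool axes before turn: [-0.0022 -0.0248  0.0064] turn -0.055 alt turn 3.086
shift if turned first: [-0.0009 -0.0249  0.0064]
```

View pics/w1.png

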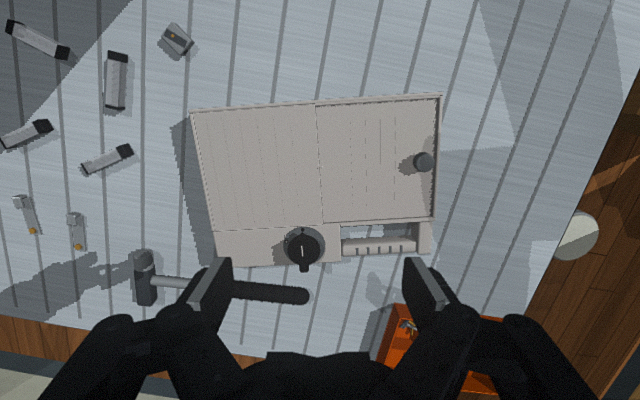

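The wrist picture shows the case with corners near (191,112), (440,94) and (218,267). The door knob is at (424,161) and the latch at (302,248), with its white line toward the door. I'll zoom for accurate pixels.

Run:
```python
from h import *
w=viewer.camera("wrist"); zoom(w,(180,85,455,280),2.9,"pics/w2.png")
m=((w["range_z"]>0)).astype(np.uint8)
P=depthpts(w); z=cv2.medianBlur(P[...,2].astype(np.float32),5)
m=((z>44)&(z<55)&(P[...,0]>380)&(P[...,0]<760)&(P[...,1]>-80)).astype(np.uint8)
n,l,st,ce=cv2.connectedComponentsWithStats(m); i=1+np.argmax(st[1:,4]); q=np.argwhere(l==i)[:,::-1]
print(st[i])
Q=P[l==i]; print("top z med deck",np.median(Q[:,2]))
W=onz(w,q,49)[:,:2].astype(np.float32); r=cv2.minAreaRect(W); print(r, np.radians(r[2]))
for nm,lo,hi in(("doorknob",58,72),("latch",80,100)):
    mm=((z>lo)&(z<hi)&(P[...,0]>380)&(P[...,0]<740)&(P[...,1]>40)&(P[...,1]<320)).astype(np.uint8)
    n,l,st,ce=cv2.connectedComponentsWithStats(mm)
    for i in range(1,n):
        if st[i,4]<30: continue
        Q=P[l==i]; print(nm,st[i],np.round(Q.mean(0),1),np.round(ce[i],1),np.round(onz(w,[ce[i]],64 if nm=="doorknob" else 90),1), "max",np.percentile(Q[:,2],[50,90]))
```

```text
[  189    93   255   176 33572]
top z med deck 47.631437761450044
((568.7440795898438, 153.47657775878906), (239.27139282226562, 328.9126892089844), 14.485259056091309) 0.25281546353311934
doorknob [415 154  19  19 274] [504.3 280.6  63.4] [424.4 163.4] [[504.2 280.4  64. ]] max [62.16399359 63.26245156]
doorknob [287 233  32  33 564] [655.7 145.4  67.3] [302.8 248.1] [[657.2 145.5  64. ]] max [66.32160617 67.53482163]
latch [297 242  11  31 279] [658.2 145.3  87.7] [301.8 256.8] [[656.8 145.2  90. ]] max [88.12699959 89.23822112]
```

View pics/w2.png

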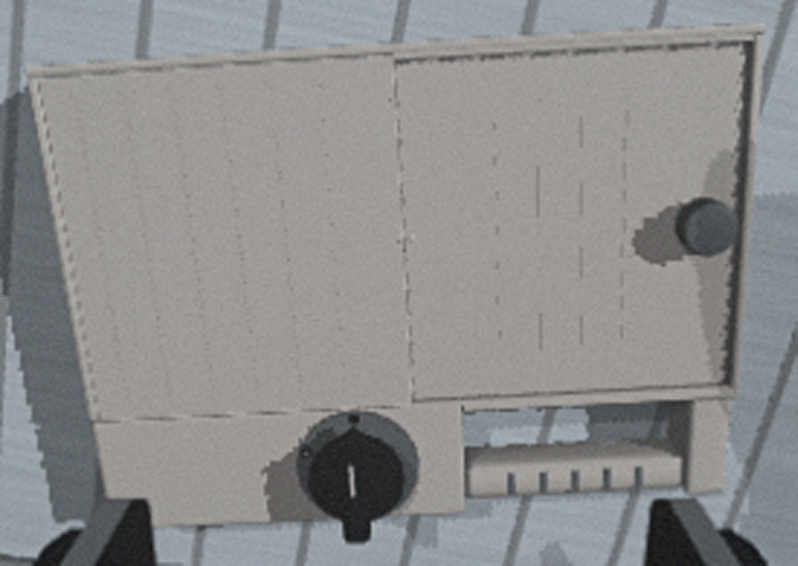

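Run:
```python
from h import *
goto([659,143,170],1.823)
```

```text
clock 4.5 tcp [534.  141.8 306.4] yaw 1.752 q6 0.08 w 1.001 F [-0.1  0.2  0.3]
shift tool axes before turn: [-0.0213  0.1232  0.1364] turn -0.071 alt turn 3.07
shift if turned first: [-0.03    0.1214  0.1364]
```

servo_tool:
  increments: "-1 0 0 0 -0.071;-1 -0.005 0.02 0.023 0;-1 -0.005 0.02 0.023 0;-1 -0.005 0.02 0.023 0;-1 -0.005 0.02 0.023 0;-1 -0.005 0.02 0.022 0;-1 -0.005 0.021 0.022 0;-1 0 0 0 0;-1 0 0 0 0"

```text
clock: 5.4
tcp_pos: [658.5, 142.6, 169.9]
ee_rot: [-0.0, 0.615, 0.788, -0.0]
contact_force: [-0.0, 0.1, 1.2]
gripper_width: 1.003
```

Run:
```python
from h import *
goto([659,143,170],1.823)
w=viewer.camera("wrist"); cv2.imwrite("pics/w3.png",w["color"][:,:,::-1])
P=depthpts(w); z=cv2.medianBlur(P[...,2].astype(np.float32),5)
for lo,hi in((80,100),(56,75)):
    mm=((z>lo)&(z<hi)&(P[...,0]>560)&(P[...,0]<740)&(P[...,1]>90)&(P[...,1]<190)).astype(np.uint8)
    n,l,st,ce=cv2.connectedComponentsWithStats(mm)
    for i in range(1,n):
        if st[i,4]<80: continue
        Q=P[l==i]; q=np.argwhere(l==i)[:,::-1]; zz=np.median(Q[:,2]); r=cv2.minAreaRect(onz(w,q,zz)[:,:2].astype(np.float32)); print(lo,st[i],np.round(ce[i],1),zz,r)
```

```text
clock 5.4 tcp [658.5 142.6 169.9] yaw 1.816 q6 -0.03 w 1.003 F [-0.   0.1  1.2]
shift tool axes before turn: [ 0.0003  0.0006 -0.0001] turn -0.007 alt turn 3.135
shift if turned first: [ 0.0003  0.0006 -0.0001]
80 [311 182  17  53 830] [319.  207.6] 88.15259293053984 ((658.9348754882812, 145.08050537109375), (44.42927932739258, 12.809676170349121), 14.622050285339355)
56 [ 292  170   54   57 1527] [318.8 198.3] 66.37403862193682 ((659.6693115234375, 145.358154296875), (46.989200592041016, 47.04298400878906), 59.45819854736328)
```

View pics/w3.png

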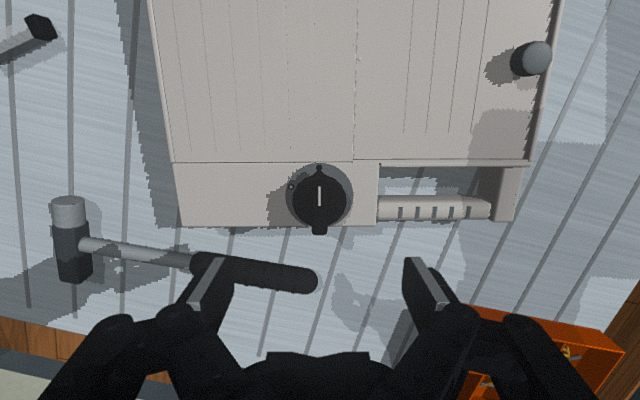

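Run:
```python
from h import *
w=viewer.camera("wrist"); R=cv2.Rodrigues(w["rvec"])[0]; o=-R.T@w["tvec"]; s=sensors.read_state(); y,RT=yaw(s)
print("cam in tool frame",RT.T@(o-s["tcp_pos"]),"\n",np.round(RT.T@R.T,4), s["tcp_pos"],y)
c=viewer.camera("top"); P=depthpts(c); z=cv2.medianBlur(P[...,2].astype(np.float32),3)
print(np.round(proj(c,[[659.3,145.2,90],[659.3,141.5,90]]),1))
```

```text
cam in tool frame [   0.93114377  -82.08904145 -140.50427152] 
 [[ 1.000e+00 -1.400e-03  2.000e-04]
 [ 1.300e-03  9.476e-01  3.194e-01]
 [-6.000e-04 -3.194e-01  9.476e-01]] [658.69284871 142.93679989 171.54234785] 1.8179959601733815
[[217.8 178.9]
 [219.4 178.9]]
```

servo_tool:
  increments: "-1 0.0012 0.001 0.02 -0.009;-1 0 0 0.02 0;-1 0 0 0.02 0;-1 0 0 0.02 0;-1 0 0 0.018 0;1 0 0 0 0;1 0 0 0 0;1 0 0 0 0;1 0 0 0 0;1 0 0 0 0;1 0 0 0 0;1 0 0 0 0;1 0 0 0 0"
  force: 60

```text
clock: 6.85
tcp_pos: [659.9, 144.3, 72.7]
ee_rot: [0.0, 0.61, 0.792, 0.0]
contact_force: [3.1, -1.0, 3.5]
gripper_width: 0.132
```

Run:
```python
from h import *
goto([659,145,64])
w=viewer.camera("wrist"); cv2.imwrite("pics/w4.png",w["color"][:,:,::-1])
```

```text
clock 6.8 tcp [659.9 144.3  72.7] yaw 1.829 q6 -0.04 w 0.132 F [ 3.1 -1.   3.5]
shift tool axes before turn: [ 0.0009 -0.0007  0.0087] turn 0 alt turn 0.0
shift if turned first: [ 0.0009 -0.0007  0.0087]
```

View pics/w4.png

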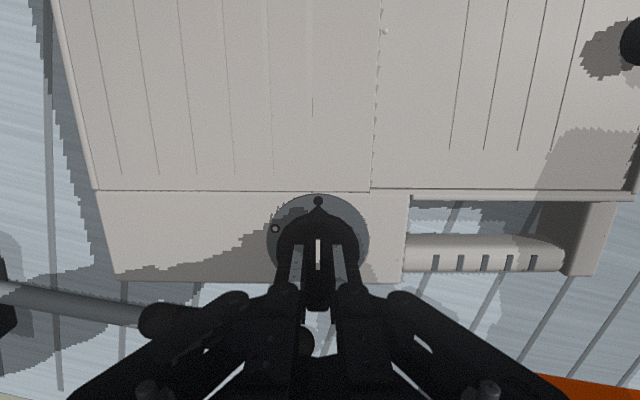

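The fingers hold the wing at (318,250), at an opening of 0.132 (11 mm). Next I press down.

servo_tool:
  increments: "1 0 0 0.002 0;1 0 0 0.002 0;1 0 0 0.002 0;1 0 0 0.0025 0;1 0 0 0 0"
  force: 80

```text
clock: 7.4
tcp_pos: [660.0, 144.4, 65.3]
ee_rot: [0.001, 0.61, 0.792, 0.001]
contact_force: [-1.9, -2.7, 20.7]
gripper_width: 0.134
```

servo_tool:
  increments: "1 0 0 0 -0.13;1 0 0 0 -0.13;1 0 0 0 -0.13;1 0 0 0 -0.13;1 0 0 0 -0.13;1 0 0 0 -0.13;1 0 0 0 -0.13;1 0 0 0 -0.13;1 0 0 0 -0.13;1 0 0 0 -0.05;1 0 0 0 0"

```text
clock: 8.5
tcp_pos: [660.5, 143.9, 65.3]
ee_rot: [0.001, 0.046, 0.999, -0.0]
contact_force: [1.1, -4.8, 18.5]
gripper_width: 0.129
```

Run:
```python
from h import *
goto([659,145,72]); print(sensors.read_state()["wrist_torque"])
w=viewer.camera("wrist"); cv2.imwrite("pics/w5.png",w["color"][:,:,::-1])
```

```text
clock 8.5 tcp [660.5 143.9  65.3] yaw 3.050 q6 -1.26 w 0.129 F [ 1.1 -4.8 18.5]
shift tool axes before turn: [ 0.0016  0.0009 -0.0067] turn 0 alt turn 0.0
shift if turned first: [ 0.0016  0.0009 -0.0067]
[-1.12632758 -0.01561822 -0.39109837]
```

View pics/w5.png

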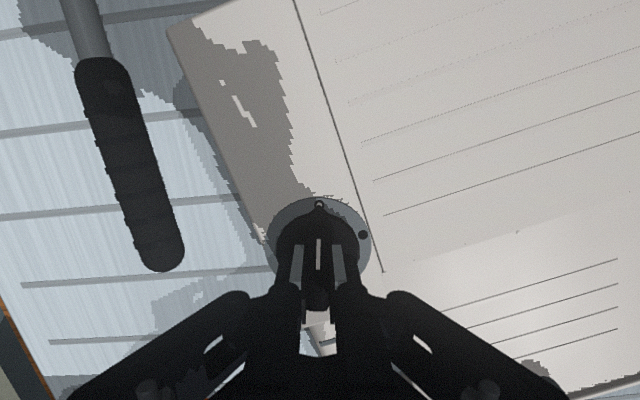

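The wing turned 1.22 rad and its pointer is at the open mark (318,205). I'll raise with the spring and release.

servo_tool:
  increments: "1 0 0 -0.003 0;1 0 0 -0.003 0;1 0 0 -0.0025 0;1 0 0 0 0;-1 0 0 0 0;-1 0 0 0 0;-1 0 0 0 0;-1 0 0 0 0;-1 0 0 -0.02 0;-1 0 0 -0.03 0;-1 0 0 -0.03 0;-1 0 0 -0.03 0;-1 0 0 0 0"

```text
clock: 9.85
tcp_pos: [661.0, 144.8, 186.6]
ee_rot: [0.003, 0.046, 0.999, 0.001]
contact_force: [0.1, -0.5, 0.9]
gripper_width: 1.003
```

Run:
```python
from h import *
w=viewer.camera("wrist"); cv2.imwrite("pics/w6.png",w["color"][:,:,::-1])
P=depthpts(w); z=cv2.medianBlur(P[...,2].astype(np.float32),5)
mm=((z>76)&(z<100)&(P[...,0]>560)&(P[...,0]<740)&(P[...,1]>90)&(P[...,1]<190)).astype(np.uint8)
n,l,st,ce=cv2.connectedComponentsWithStats(mm)
for i in range(1,n):
        if st[i,4]<80: continue
        Q=P[l==i]; q=np.argwhere(l==i)[:,::-1]; zz=np.median(Q[:,2]); r=cv2.minAreaRect(onz(w,q,zz)[:,:2].astype(np.float32)); print(st[i],np.round(ce[i],1),zz,r)
goto([504,281,150],0.25)
```

```text
[311 172  16  52 741] [318.6 197.6] 88.20689240134179 ((660.6303100585938, 143.63290405273438), (45.703346252441406, 12.804252624511719), 84.26351165771484)
clock 9.9 tcp [660.4 144.7 184.2] yaw 3.049 q6 -1.26 w 1.005 F [-0.6 -0.1 -0.9]
shift tool axes before turn: [0.1685 0.1213 0.0338] turn -0.342 alt turn 2.799
shift if turned first: [0.1179 0.1708 0.0342]
```

View pics/w6.png

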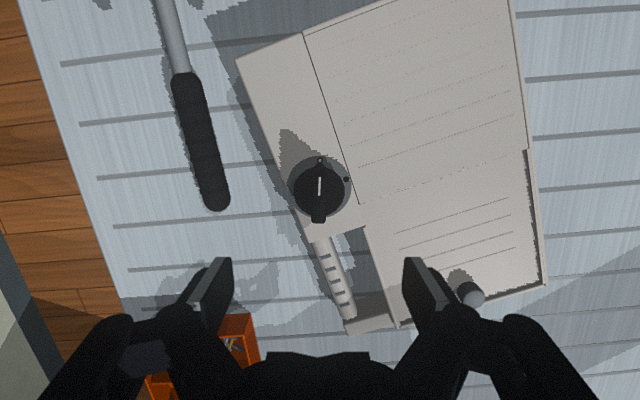

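Sprung up again (wing top 88 mm), turned to 1.47−0.25 ≈ 1.2 rad, so it is open. Now the door knob.

servo_tool:
  increments: "-1 0 0 0 -0.114;-1 0 0 0 -0.114;-1 0 0 0 -0.114;-1 0.02 0.028 0.004 0;-1 0.02 0.028 0.004 0;-1 0.02 0.028 0.004 0;-1 0.02 0.028 0.004 0;-1 0.02 0.028 0.004 0;-1 0.018 0.031 0.004 0;-1 0 0 0 0;-1 0 0 0 0"

```text
clock: 11.0
tcp_pos: [502.1, 281.1, 157.4]
ee_rot: [-0.001, -0.125, 0.992, -0.0]
contact_force: [-0.8, -0.4, -0.3]
gripper_width: 0.994
```

```bash
cat >> h.py <<'E'
def blobs(w,lo,hi,box,minpix=80,pr=True,med=5):
    P=depthpts(w); z=cv2.medianBlur(P[...,2].astype(np.float32),med)
    x0,x1,y0,y1=box
    mm=((z>lo)&(z<hi)&(P[...,0]>x0)&(P[...,0]<x1)&(P[...,1]>y0)&(P[...,1]<y1)).astype(np.uint8)
    n,l,st,ce=cv2.connectedComponentsWithStats(mm); out=[]
    for i in range(1,n):
        if st[i,4]<minpix: continue
        q=np.argwhere(l==i)[:,::-1]; zz=np.median(P[l==i][:,2]); r=cv2.minAreaRect(onz(w,q,zz)[:,:2].astype(np.float32))
        a,b=r[1]; th=r[2] if a>b else r[2]+90
        out.append((r[0],sorted(r[1]),np.radians(th),zz,ce[i],st[i,4]))
        if pr: print("pos",np.round(r[0],1),"size",np.round(sorted(r[1]),1),"long axis ang %.3f"%np.radians(th),"z %.1f"%zz,"px",np.round(ce[i],1),st[i,4])
    return out
E
python3 - <<'E'
from h import *
w=viewer.camera("wrist"); cv2.imwrite("pics/w7.png",w["color"][:,:,::-1])
blobs(w,56,75,(440,600,180,330))
goto([504,281,52],0.25)
E
```

```text
pos [505.8 281.3] size [24.4 24.9] long axis ang 1.821 z 62.1 px [314.1 199.8] 688
clock 11.1 tcp [502.8 280.7 157.7] yaw -2.892 q6 -1.31 w 1.001 F [-0.6 -0.1 -1.1]
shift tool axes before turn: [-0.0014  0.      0.1056] turn -0.0 alt turn 3.141
shift if turned first: [-0.0013  0.      0.1057]
```

View pics/w7.png

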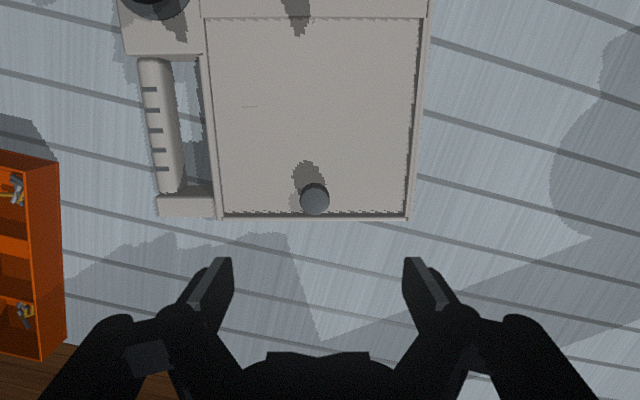

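servo_tool:
  increments: "-1 -0.003 0 0.025 0;-1 0 0 0.025 0;-1 0 0 0.025 0;-1 0 0 0.02 0;-1 0 0 0.01 0;1 0 0 0 0;1 0 0 0 0;1 0 0 0 0;1 0 0 0 0;1 0 0 0 0;1 0 0 0 0;1 0 0 0 0"
  force: 40

```text
clock: 12.25
tcp_pos: [505.0, 281.6, 54.4]
ee_rot: [-0.0, -0.125, 0.992, 0.0]
contact_force: [-11.6, -4.3, 16.6]
gripper_width: 0.279
```

Run:
```python
from h import *
goto([504,281,52],0.25)
```

```text
clock 12.2 tcp [505.  281.6  54.4] yaw -2.892 q6 -1.31 w 0.279 F [-11.6  -4.3  16.6]
shift tool axes before turn: [ 0.0011 -0.0003  0.0024] turn -0.0 alt turn 3.141
shift if turned first: [ 0.0011 -0.0003  0.0024]
```

servo_tool:
  increments: "1 0.001 0 -0.0015 0;1 0 -0.004 0 0;1 0 -0.006 0 0;1 0 -0.01 0 0;1 0 -0.01 0 0;1 0 -0.01 0 0;1 0 -0.01 0 0"

```text
clock: 12.95
tcp_pos: [517.4, 231.9, 54.7]
ee_rot: [-0.0, -0.124, 0.992, -0.0]
contact_force: [1.2, 0.8, -9.8]
gripper_width: 0.286
```

Run:
```python
from h import *
goto([536.6,160,52],0.25)
```

```text
clock 12.9 tcp [517.4 231.9  54.7] yaw -2.893 q6 -1.40 w 0.286 F [ 1.2  0.8 -9.8]
shift tool axes before turn: [-0.0009 -0.0744  0.0027] turn -0.001 alt turn 3.141
shift if turned first: [-0.0008 -0.0744  0.0027]
```

servo_tool:
  increments: "1 0 -0.01 0.0006 0;1 0 -0.01 0 0;1 0 -0.01 0 0;1 0 -0.01 0 0;1 0 -0.01 0 0;1 0 -0.008 0 0;1 0 -0.006 0 0;1 0 -0.006 0 0;1 0 -0.005 0 0;1 0 0 0 0;1 0 0 0 0"

```text
clock: 14.05
tcp_pos: [535.8, 160.3, 54.5]
ee_rot: [0.0, -0.124, 0.992, 0.001]
contact_force: [-4.1, 4.1, 5.2]
gripper_width: 0.278
```

Run:
```python
from h import *
goto([536.6,160,52],0.25)
c=viewer.camera("top");zoom(c,(140,150,300,290),4.2,"pics/z5.png")
```

```text
clock 14.1 tcp [535.8 160.3  54.5] yaw -2.892 q6 -1.53 w 0.278 F [-4.1  4.1  5.2]
shift tool axes before turn: [-0.0006 -0.0005  0.0025] turn -0.0 alt turn 3.141
shift if turned first: [-0.0006 -0.0005  0.0025]
```

View pics/z5.png

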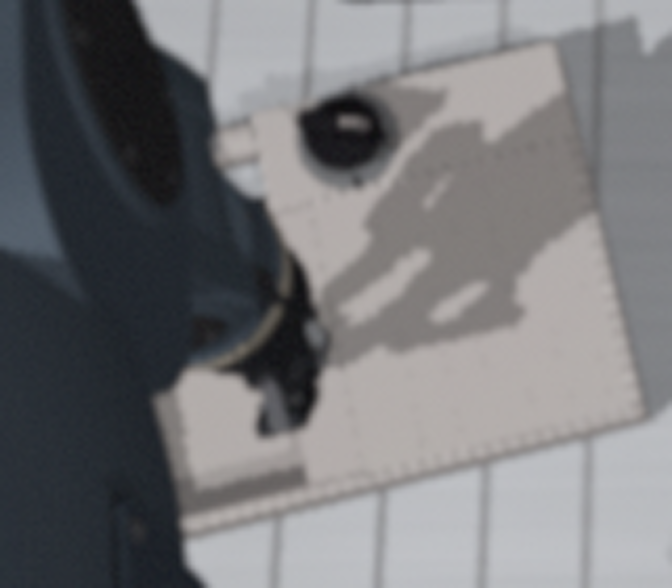

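servo_tool:
  increments: "1 0 -0.002 0 0;1 0 0 0 0;1 0 0 0 0"

```text
clock: 14.4
tcp_pos: [535.9, 160.1, 54.5]
ee_rot: [-0.0, -0.125, 0.992, 0.002]
contact_force: [-6.6, 17.8, 6.1]
gripper_width: 0.279
```

servo_tool:
  increments: "1 0 0.002 0 0;-1 0 0 0 0;-1 0 0 0 0;-1 0 0 0 0;-1 0 0 -0.03 0;-1 0 0 -0.04 0;-1 0 0 -0.045 0;-1 0 0 -0.045 0;-1 0 0 -0.045 0;-1 0.0187 -0.0386 -0.004 0;-1 0.0187 -0.0386 -0.004 0;-1 0.0187 -0.0386 -0.004 0;-1 0.0187 -0.0386 -0.004 0;-1 0.0187 -0.0386 -0.004 0;-1 0.0187 -0.0386 -0.004 0;-1 0.0187 -0.0386 -0.004 0;-1 0.0187 -0.0386 -0.004 0;-1 0.0187 -0.0386 -0.004 0;-1 0.0187 -0.0386 -0.004 0"

```text
clock: 16.3
tcp_pos: [449.0, -261.9, 299.5]
ee_rot: [0.0, -0.124, 0.992, -0.0]
contact_force: [0.9, 0.1, 0.5]
gripper_width: 0.998
```

servo_tool:
  increments: "-1 0 0 0 0.143;-1 0 0 0 0.143;-1 0 0 0 0.143;-1 0 0 0 0.143;-1 0 0 0 0.143;-1 0 0 0 0.143;-1 0 0 0 0.143;-1 0 0 0 0.143;-1 0 0 0 0.143;-1 0 0 0 0.143;-1 0 0 0 0.143;-1 0 0 0 0"

```text
clock: 17.5
tcp_pos: [449.7, -260.1, 299.2]
ee_rot: [0.0, 0.616, 0.788, -0.0]
contact_force: [-0.6, -0.4, -0.3]
gripper_width: 1.002
```

Run:
```python
from h import *
goto([450,-260,300],1.823)
c=viewer.camera("top");cv2.imwrite("pics/t2.png",c["color"][:,:,::-1])
w=viewer.camera("wrist");cv2.imwrite("pics/w8.png",w["color"][:,:,::-1])
blobs(w,10,30,(330,680,-450,-110),med=3)
```

```text
clock 17.5 tcp [ 449.7 -260.1  299.2] yaw 1.815 q6 -0.77 w 1.002 F [-0.6 -0.4 -0.3]
shift tool axes before turn: [ 0.0001  0.0003 -0.0008] turn -0.008 alt turn 3.134
shift if turned first: [ 0.0001  0.0003 -0.0008]
pos [ 441.5 -265.3] size [18.8 76.2] long axis ang 1.259 z 16.3 px [314.1 152.5] 691
pos [ 525.7 -380.5] size [18.4 77.5] long axis ang 2.500 z 16.3 px [226.6 187.9] 602
pos [ 477.4 -156.2] size [20. 77.] long axis ang 3.074 z 16.4 px [379.7 193.1] 641
pos [ 574.9 -296.1] size [20.6 77.5] long axis ang 2.105 z 16.2 px [275.1 230.4] 576
pos [ 591.6 -172.2] size [21.5 76.1] long axis ang 2.132 z 16.4 px [348.  256.9] 542
```

View pics/w8.png

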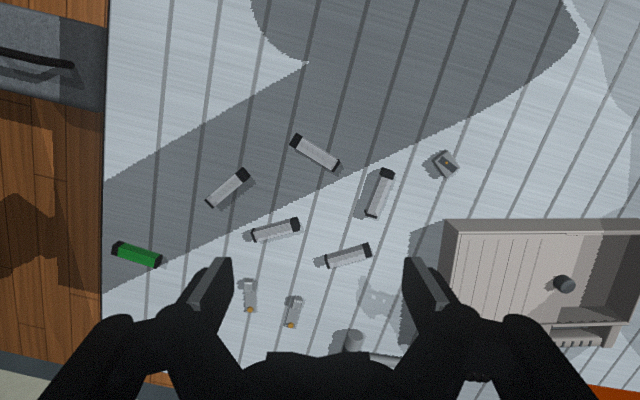

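View pics/t2.png

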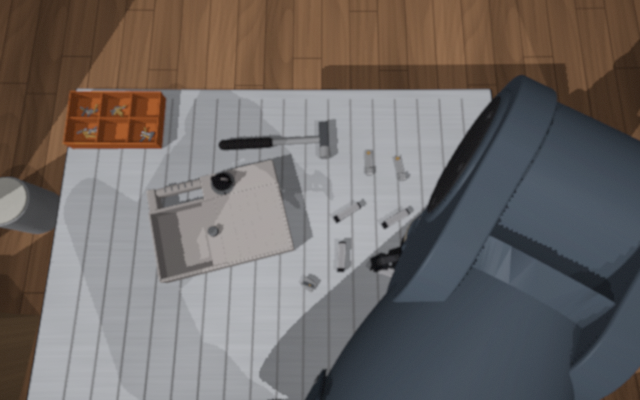

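All five sleeves come out 76×18 mm with tops at 16–18 mm, and the door is open. I'll take the one at (477,-156) first, checking again from above it.

servo_tool:
  increments: "-0.3 0 0 0 0.104;-0.3 0 0 0 0.104;-0.3 0 0 0 0.104;-0.3 0.0151 0.003 0.0286 0;-0.3 0.0151 0.003 0.0286 0;-0.3 0.0151 0.003 0.0286 0;-0.3 0.0151 0.003 0.0286 0;-0.3 0.0151 0.003 0.0286 0;-0.3 0.0151 0.003 0.0286 0;-0.3 0.0151 0.003 0.0286 0;-0.3 0 0 0 0"

```text
clock: 18.7
tcp_pos: [475.7, -153.9, 96.0]
ee_rot: [-0.002, 0.728, 0.686, -0.001]
contact_force: [-1.5, -0.2, 0.6]
gripper_width: 0.651
```

```bash
cat > look.py <<'E'
from h import *
import sys
tx,ty=float(sys.argv[1]),float(sys.argv[2])
w=viewer.camera("wrist")
b=blobs(w,9,30,(tx-70,tx+70,ty-70,ty+70),150,med=3)
b=[x for x in b if 65<x[1][1]<90]
if b:
    b=min(b,key=lambda x:np.hypot(x[0][0]-tx,x[0][1]-ty))
    goto([*b[0],6],b[2]+np.pi/2)
    cv2.circle(w["color"],tuple(int(v) for v in b[4]),3,(255,0,0),1)
if len(sys.argv)>3: cv2.imwrite(sys.argv[3],w["color"][:,:,::-1])
E
python3 look.py 477 -156 pics/w9.png
```

```text
pos [ 477.  -155.2] size [17.9 77.1] long axis ang 3.076 z 16.4 px [314.5 207.7] 2071
clock 18.8 tcp [ 476.6 -155.1   98.1] yaw 1.510 q6 -0.25 w 0.650 F [-0.6  0.1  0.3]
shift tool axes before turn: [-0.0002  0.0006  0.092 ] turn 0.005 alt turn -3.136
shift if turned first: [-0.0001  0.0004  0.0921]
```

View pics/w9.png

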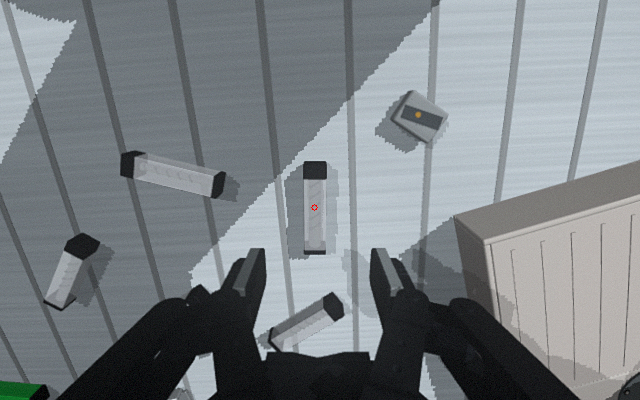

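servo_tool:
  increments: "-0.3 -0.0015 0.0005 0.03 0.005;-0.3 0 0 0.03 0;-0.3 0 0 0.02 0;-0.3 0 0 0.012 0;1 0 0 0 0;1 0 0 0 0;1 0 0 0 0;1 0 0 0 0;1 0 0 0 0;1 0 0 0 0"
  force: 40

```text
clock: 19.75
tcp_pos: [479.0, -157.9, 8.6]
ee_rot: [0.001, 0.731, 0.682, 0.0]
contact_force: [-2.2, -1.1, 5.7]
gripper_width: 0.196
```

servo_tool:
  increments: "1 0 0 -0.02 0;1 0 0 -0.04 0;1 0 0 -0.04 0;1 0 0 -0.04 0;1 0 0 0 -0.107;1 0 0 0 -0.106;1 0 0 0 -0.106;1 0.0405 0.0094 0 0;1 0.0405 0.0094 0 0;1 0.0405 0.0094 0 0;1 0.0405 0.0094 0 0;1 0.0405 0.0094 0 0;1 0.0405 0.0094 0 0;1 0.0405 0.0094 0 0;1 0.0405 0.0094 0 0;1 0.0405 0.0094 0 0;1 0.0405 0.0094 0 0;1 0 0 0 0"
  force: 60

```text
clock: 21.55
tcp_pos: [469.1, 262.6, 148.0]
ee_rot: [0.0, 0.612, 0.791, 0.001]
contact_force: [-0.8, -1.2, -0.6]
gripper_width: 0.188
```

Run:
```python
from h import *
goto([468,258.9,14],1.823)
w=viewer.camera("wrist");cv2.imwrite("pics/w10.png",w["color"][:,:,::-1])
P=depthpts(w)
# rim points
for px in [(200,200),(320,120)]: print(px,np.round(P[px[1],px[0]],1))
```

```text
clock 21.6 tcp [469.1 262.6 148. ] yaw 1.824 q6 0.26 w 0.188 F [-0.8 -1.2 -0.6]
shift tool axes before turn: [-0.0035 -0.0023  0.134 ] turn 0.001 alt turn -3.14
shift if turned first: [-0.0034 -0.002   0.134 ]
(200, 200) [495.8 164.6  44.1]
(320, 120) [407.1 250.4  -2.4]
```

View pics/w10.png

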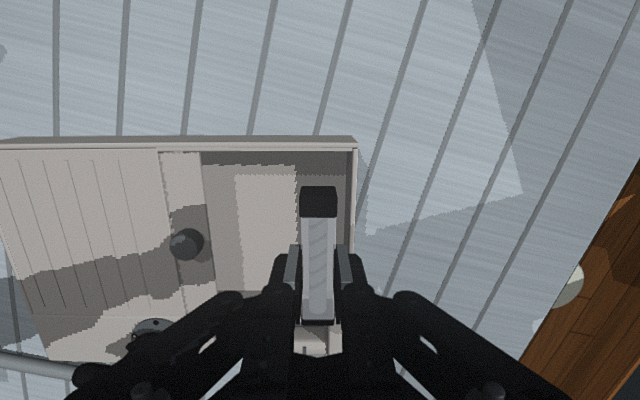

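Run:
```python
from h import *
w=viewer.camera("wrist"); zoom(w,(150,130,380,290),3.4,"pics/w11.png")
```

```text
(no output)
```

View pics/w11.png

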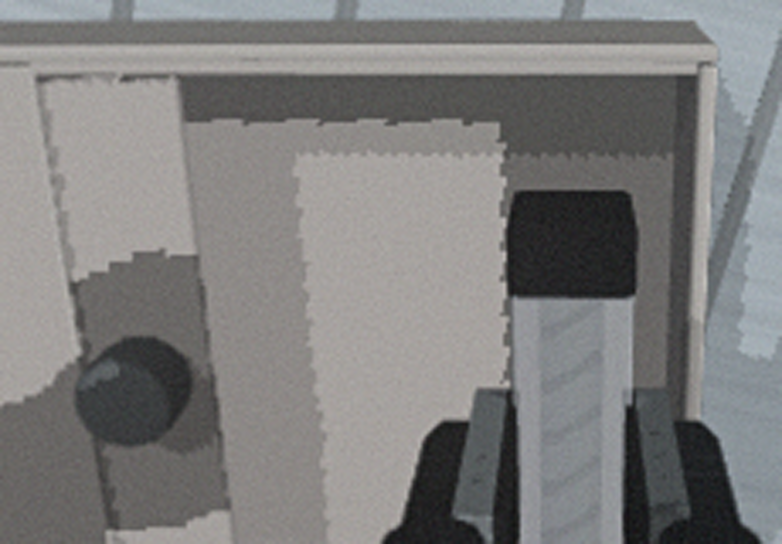

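Run:
```python
from h import *
w=viewer.camera("wrist")
q=onz(w,[(354.8,152),(352.5,250),(230,152.5)],50); print(np.round(q,1))
a=q[1]-q[0]; print("u ang",np.arctan2(a[1],a[0])); a=q[0]-q[2]; print("v ang",np.arctan2(a[1],a[0])-np.pi/2)
th=.2535; u=np.array([np.cos(th),np.sin(th)]); v=np.array([-u[1],u[0]])
print("well centre from corner",q[0][:2]+84*u-63*v)
f=onz(w,[(347.6,176),(347.6,240)],4);print("wall base",np.round(f,1),[ (p[:2]-q[0][:2])@v for p in f])
# door edge at z46 : zoom(185,100)->
d=onz(w,[(204.4,159),(215,250)],46); print("door edge v rel well corner",[(p[:2]-q[0][:2])@v for p in d])
for T in ((469.1,262.6),): print("tcp uv rel well centre", (np.array(T)-(q[0][:2]+84*u-63*v))@u,(np.array(T)-(q[0][:2]+84*u-63*v))@v)
```

```text
[[421.1 279.   50. ]
 [506.5 302.4  50. ]
 [446.4 181.4  50. ]]
u ang 0.2677505596185429
v ang 0.2537490155624391
well centre from corner [518.24617741 239.0650426 ]
wall base [[451.8 286.5   4. ]
 [519.  306.1   4. ]] [np.float64(-0.43350025241427526), np.float64(1.6665356527279753)]
door edge v rel well corner [np.float64(-123.85137115006866), np.float64(-124.67084820254776)]
tcp uv rel well centre -41.67307643599703 35.108341948326725
```

servo_tool:
  increments: "1 -0.0035 0.0005 0.03 0;1 0 0 0.03 0;1 0 0 0.03 0;1 0 0 0.02 0;1 0 0 0.012 0;1 0 0 0.008 0;1 0 0 0.003 0;1 0 0 0 0"

```text
clock: 22.5
tcp_pos: [470.9, 255.0, 14.5]
ee_rot: [0.0, 0.614, 0.789, 0.0]
contact_force: [-0.2, 0.0, -1.2]
gripper_width: 0.188
```

servo_tool:
  increments: "1 0 0 0.0015 0;0.4 0 0 0 0;0.4 0 0 0 0;0.4 0 0 0 0;0.4 0 0 -0.02 0;0.4 0 0 -0.03 0;0.4 0 0 -0.04 0;0.4 0 0 -0.04 0;-0.3 0 0 0 0"

```text
clock: 23.4
tcp_pos: [472.9, 256.4, 147.8]
ee_rot: [0.002, 0.614, 0.79, 0.004]
contact_force: [-0.1, 0.4, -1.2]
gripper_width: 0.457
```

Run:
```python
from h import *
w=viewer.camera("wrist");cv2.imwrite("pics/w12.png",w["color"][:,:,::-1])
blobs(w,14,30,(400,600,150,330),med=3)
goto([445,-265,100],2.83)
```

```text
pos [430.1 216.2] size [  1.8 136.3] long axis ang 1.818 z 22.5 px [282.8 134.5] 313
pos [470.1 256.5] size [19.8 73.5] long axis ang 0.248 z 20.4 px [316.8 184.6] 1433
pos [515.8 267. ] size [ 75.6 167.9] long axis ang 0.247 z 21.8 px [330.4 271.2] 901
clock 23.4 tcp [472.  255.9 145.2] yaw 1.820 q6 0.25 w 0.542 F [ 0.2  0.1 -1.3]
shift tool axes before turn: [-0.4982 -0.1549  0.0439] turn -1.01 alt turn 2.132
shift if turned first: [-0.134  -0.5041  0.0452]
```

View pics/w12.png

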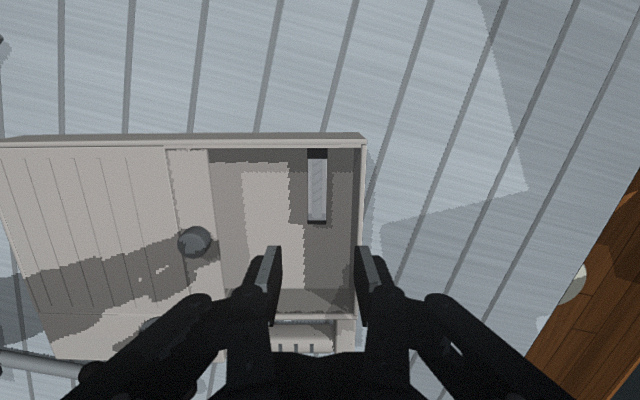

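servo_tool:
  increments: "-0.3 -0.0415 -0.0129 0 0;-0.3 -0.0415 -0.0129 0 0;-0.3 -0.0415 -0.0129 0 0;-0.3 -0.0415 -0.0129 0 0;-0.3 -0.0415 -0.0129 0 0;-0.3 -0.0415 -0.0129 0 0;-0.3 -0.0415 -0.0129 0 0;-0.3 -0.0415 -0.0129 0 0;-0.3 -0.0415 -0.0129 0 0;-0.3 -0.0415 -0.0129 0 0;-0.3 -0.0415 -0.0129 0.015 0;-0.3 -0.0415 -0.0129 0.02 0;-0.3 0 0 0 -0.145;-0.3 0 0 0 -0.145;-0.3 0 0 0 -0.145;-0.3 0 0 0 -0.145;-0.3 0 0 0 -0.145;-0.3 0 0 0 -0.145;-0.3 0 0 0 -0.14;-0.3 0 0 0 0"

```text
clock: 25.45
tcp_pos: [442.9, -265.4, 106.7]
ee_rot: [-0.001, 0.154, 0.988, 0.0]
contact_force: [-0.4, -0.2, -0.8]
gripper_width: 0.653
```

```bash
python3 look.py 442 -265 pics/w13.png
```

```text
pos [ 441.6 -266.6] size [17.8 76.6] long axis ang 1.265 z 16.5 px [318.1 198.3] 1922
clock 25.5 tcp [ 443.  -265.5  106.8] yaw 2.827 q6 -1.80 w 0.648 F [-0.1 -0.8  0.1]
shift tool axes before turn: [ 0.0008 -0.0015  0.1008] turn -0.009 alt turn 3.132
shift if turned first: [ 0.001  -0.0015  0.1008]
```

View pics/w13.png

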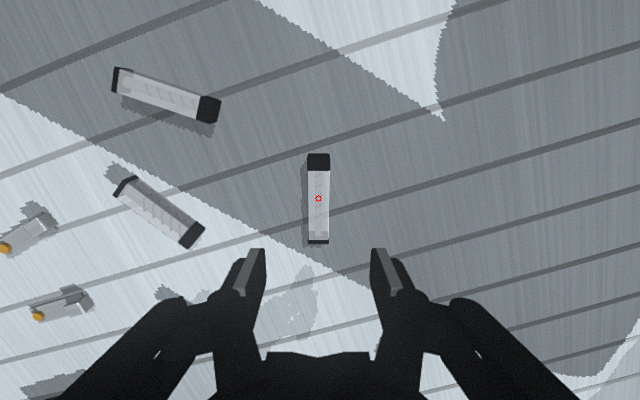

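servo_tool:
  increments: "-0.3 0.0005 -0.0015 0.03 -0.009;-0.3 0 0 0.03 0;-0.3 0 0 0.025 0;-0.3 0 0 0.0155 0;1 0 0 0 0;1 0 0 0 0;1 0 0 0 0;1 0 0 0 0;1 0 0 0 0;1 0 0 0 0;1 0 0 -0.02 0;1 0 0 -0.04 0;1 0 0 -0.04 0;1 0 0 -0.04 0;1 0 0 0 0"

```text
clock: 27.0
tcp_pos: [444.8, -268.4, 152.5]
ee_rot: [0.004, 0.151, 0.989, -0.002]
contact_force: [0.6, -1.1, -1.2]
gripper_width: 0.187
```

Run:
```python
from h import *
goto([548.9,279.5,150],1.823)
w=viewer.camera("wrist");cv2.imwrite("pics/w14.png",w["color"][:,:,::-1])
```

```text
clock 27.0 tcp [ 444.8 -268.4  152.5] yaw 2.838 q6 -1.81 w 0.187 F [ 0.6 -1.1 -1.2]
shift tool axes before turn: [0.0642 0.554  0.001 ] turn 1.015 alt turn -2.126
shift if turned first: [0.5046 0.2375 0.0025]
```

View pics/w14.png

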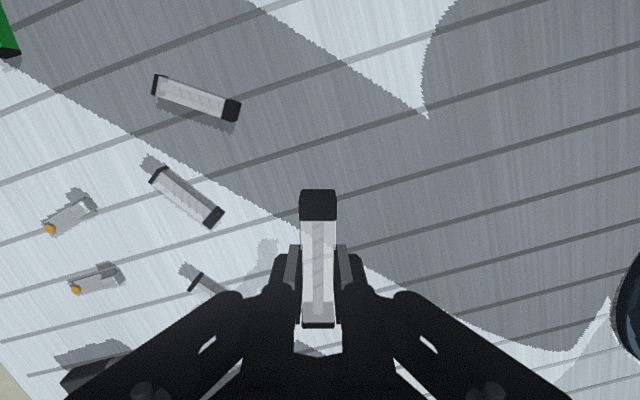

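servo_tool:
  increments: "1 0 0 0 0.145;1 0 0 0 0.145;1 0 0 0 0.145;1 0 0 0 0.145;1 0 0 0 0.145;1 0 0 0 0.145;1 0 0 0 0.145;1 0.042 0.0198 0 0;1 0.042 0.0198 0 0;1 0.042 0.0198 0 0;1 0.042 0.0198 0 0;1 0.042 0.0198 0 0;1 0.042 0.0198 0 0;1 0.042 0.0198 0 0;1 0.042 0.0198 0 0;1 0.042 0.0198 0 0;1 0.042 0.0198 0 0;1 0.042 0.0198 0 0;1 0.042 0.0198 0 0;1 0 0 0 0"

```text
clock: 29.05
tcp_pos: [545.8, 285.1, 145.1]
ee_rot: [-0.001, 0.611, 0.792, -0.0]
contact_force: [-0.9, -0.7, -1.8]
gripper_width: 0.189
```

Run:
```python
from h import *
goto([549.2,278.5,14],1.823)
w=viewer.camera("wrist");cv2.imwrite("pics/w15.png",w["color"][:,:,::-1])
```

```text
clock 29.1 tcp [545.8 285.1 145.1] yaw 1.828 q6 0.22 w 0.189 F [-0.9 -0.7 -1.8]
shift tool axes before turn: [-0.0074  0.0018  0.1311] turn 0.005 alt turn -3.137
shift if turned first: [-0.0072  0.0017  0.1311]
```

View pics/w15.png

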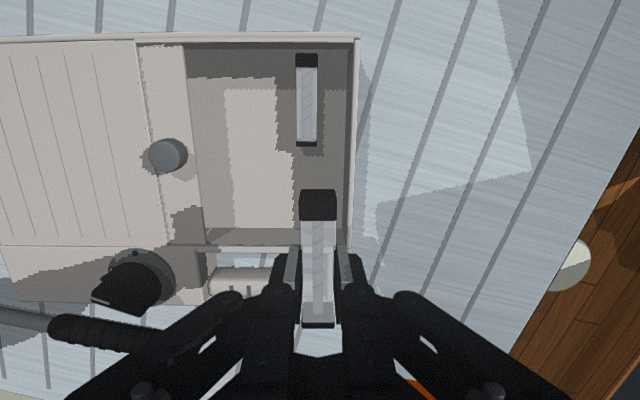

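servo_tool:
  increments: "1 -0.0072 0.0017 0 0.005;1 0 0 0.03 0;1 0 0 0.03 0;1 0 0 0.03 0;1 0 0 0.02 0;1 0 0 0.01 0;1 0 0 0.006 0;1 0 0 0.002 0;1 0 0 0 0"

```text
clock: 30.0
tcp_pos: [550.1, 273.8, 19.7]
ee_rot: [0.0, 0.614, 0.789, 0.0]
contact_force: [-0.2, -0.0, -0.3]
gripper_width: 0.187
```

servo_tool:
  increments: "1 0.003 0 0.004 0;1 0 0 0.0025 0;0.4 0 0 0 0;0.4 0 0 0 0;0.4 0 0 0 0;0.4 0 0 -0.02 0;0.4 0 0 -0.03 0;0.4 0 0 -0.04 0;0.4 0 0 -0.04 0;-0.3 0 0 0 0"

```text
clock: 31.0
tcp_pos: [551.3, 278.0, 148.3]
ee_rot: [0.002, 0.614, 0.789, 0.004]
contact_force: [0.8, 0.9, -0.3]
gripper_width: 0.451
```

Run:
```python
from h import *
w=viewer.camera("wrist");cv2.imwrite("pics/w16.png",w["color"][:,:,::-1])
blobs(w,14,26,(440,600,150,330),med=3)
goto([591.6,-172,110],.561)
```

```text
pos [445.9 174.1] size [ 1.5 49.2] long axis ang 1.808 z 20.2 px [224.8  40. ] 174
pos [472.5 256.9] size [17.8 70.5] long axis ang 0.254 z 20.4 px [314.5  97.3] 1761
pos [527.5 300.9] size [ 64.6 166.2] long axis ang 2.942 z 19.8 px [331.6 194.7] 623
pos [548.4 278. ] size [17.7 76.6] long axis ang 0.251 z 20.4 px [317.  184.9] 1495
clock 31.1 tcp [550.4 277.6 145.4] yaw 1.819 q6 0.22 w 0.545 F [ 0.1  0.2 -1.8]
shift tool axes before turn: [-0.4459 -0.0707  0.0345] turn 1.258 alt turn -1.884
shift if turned first: [-0.2043  0.4026  0.0354]
```

View pics/w16.png

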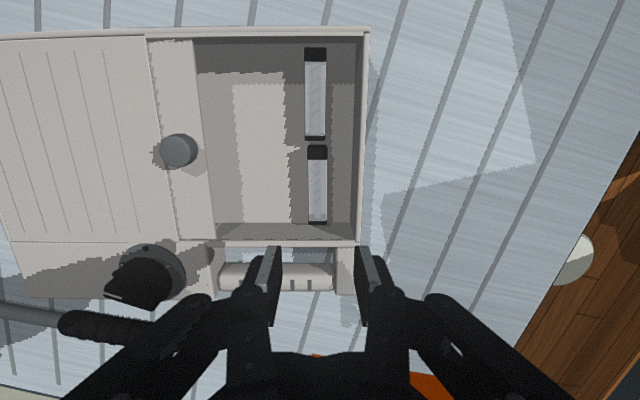

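servo_tool:
  increments: "-0.3 -0.0405 -0.0064 0 0;-0.3 -0.0405 -0.0064 0 0;-0.3 -0.0405 -0.0064 0 0;-0.3 -0.0405 -0.0064 0 0;-0.3 -0.0405 -0.0064 0 0;-0.3 -0.0405 -0.0064 0 0;-0.3 -0.0405 -0.0064 0 0;-0.3 -0.0405 -0.0064 0 0;-0.3 -0.0405 -0.0064 0 0;-0.3 -0.0405 -0.0064 0.015 0;-0.3 -0.0405 -0.0064 0.02 0;-0.3 0 0 0 0.14;-0.3 0 0 0 0.14;-0.3 0 0 0 0.14;-0.3 0 0 0 0.14;-0.3 0 0 0 0.14;-0.3 0 0 0 0.14;-0.3 0 0 0 0.14;-0.3 0 0 0 0.14;-0.3 0 0 0 0.138"

```text
clock: 33.05
tcp_pos: [589.5, -172.2, 106.3]
ee_rot: [-0.0, 0.962, 0.274, -0.001]
contact_force: [0.2, 0.5, -0.7]
gripper_width: 0.655
```

```bash
python3 look.py 591 -172 pics/w17.png
```

```text
pos [ 592.6 -170.9] size [17.8 77.3] long axis ang 2.128 z 16.3 px [320.8 203.3] 1909
clock 33.1 tcp [ 589.5 -172.2  106.4] yaw 0.546 q6 0.74 w 0.645 F [ 0.9  0.8 -0.8]
shift tool axes before turn: [0.0034 0.0006 0.1004] turn -0.011 alt turn 3.131
shift if turned first: [0.0033 0.0005 0.1004]
```

View pics/w17.png

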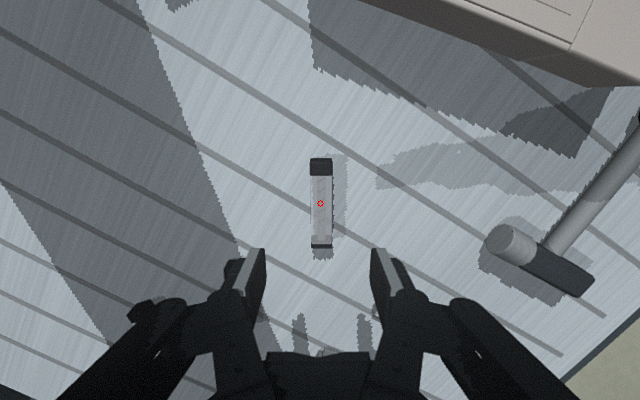

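servo_tool:
  increments: "-0.3 0.0028 0.0005 0.03 -0.011;-0.3 0 0 0.03 0;-0.3 0 0 0.025 0;-0.3 0 0 0.0155 0;1 0 0 0 0;1 0 0 0 0;1 0 0 0 0;1 0 0 0 0;1 0 0 0 0;1 0 0 0 0;1 0 0 -0.02 0;1 0 0 -0.04 0;1 0 0 -0.04 0;1 0 0 -0.04 0;1 0 0 0 0"

```text
clock: 34.6
tcp_pos: [595.3, -172.0, 153.0]
ee_rot: [0.002, 0.959, 0.282, 0.004]
contact_force: [-0.2, 0.2, -0.5]
gripper_width: 0.191
```

Run:
```python
from h import *
goto([485.1,198.9,150],1.823)
w=viewer.camera("wrist");cv2.imwrite("pics/w18.png",w["color"][:,:,::-1])
```

```text
clock 34.6 tcp [ 595.3 -172.   153. ] yaw 0.572 q6 0.72 w 0.191 F [-0.2  0.2 -0.5]
shift tool axes before turn: [ 0.1082 -0.3715  0.0012] turn -1.251 alt turn 1.891
shift if turned first: [ 0.3867 -0.0142  0.003 ]
```

View pics/w18.png

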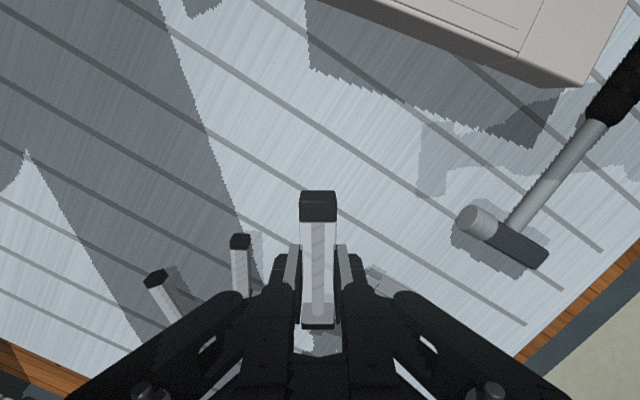

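servo_tool:
  increments: "1 0 0 0 -0.139;1 0 0 0 -0.139;1 0 0 0 -0.139;1 0 0 0 -0.139;1 0 0 0 -0.139;1 0 0 0 -0.139;1 0 0 0 -0.139;1 0 0 0 -0.139;1 0 0 0 -0.139;1 0.0387 -0.0014 0 0;1 0.0387 -0.0014 0 0;1 0.0387 -0.0014 0 0;1 0.0387 -0.0014 0 0;1 0.0387 -0.0014 0 0;1 0.0387 -0.0014 0 0;1 0.0387 -0.0014 0 0;1 0.0387 -0.0014 0 0;1 0.0387 -0.0014 0 0;1 0.0387 -0.0014 0 0;1 0 0 0 0"

```text
clock: 36.65
tcp_pos: [480.8, 203.3, 145.9]
ee_rot: [-0.001, 0.611, 0.792, -0.0]
contact_force: [0.7, -0.4, -0.6]
gripper_width: 0.193
```

Run:
```python
from h import *
goto([485.1,198.9,13],1.823)
w=viewer.camera("wrist");cv2.imwrite("pics/w19.png",w["color"][:,:,::-1])
```

```text
clock 36.6 tcp [480.8 203.3 145.9] yaw 1.827 q6 0.14 w 0.193 F [ 0.7 -0.4 -0.6]
shift tool axes before turn: [-0.0055  0.0032  0.1329] turn 0.004 alt turn -3.137
shift if turned first: [-0.0054  0.003   0.1329]
```

View pics/w19.png

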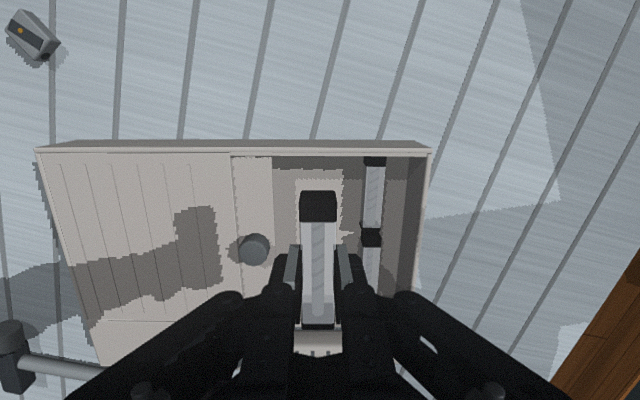

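servo_tool:
  increments: "1 -0.003 0.003 0 0.004;1 0 0 0.03 0;1 0 0 0.03 0;1 0 0 0.03 0;1 0 0 0.02 0;1 0 0 0.01 0;1 0 0 0.005 0;1 0 0 0 0;1 0 0 0 0"

```text
clock: 37.6
tcp_pos: [487.0, 197.9, 22.9]
ee_rot: [0.0, 0.614, 0.789, 0.001]
contact_force: [1.0, -0.5, -0.1]
gripper_width: 0.184
```

Run:
```python
from h import *
goto([485.1,198.9,13],1.823)
```

```text
clock 37.6 tcp [487.  197.9  22.9] yaw 1.819 q6 0.14 w 0.184 F [ 1.  -0.5 -0.1]
shift tool axes before turn: [ 0.0015 -0.0016  0.0099] turn -0.004 alt turn 3.137
shift if turned first: [ 0.0015 -0.0016  0.0099]
```

servo_tool:
  increments: "1 0.0015 -0.001 0.005 0;1 0 0 0.0045 0;0.4 0 0 0 0;0.4 0 0 0 0;0.4 0 0 0 0;0.4 0 0 -0.02 0;0.4 0 0 -0.03 0;0.4 0 0 -0.04 0;0.4 0 0 -0.04 0;-0.3 0 0 0 0"

```text
clock: 38.6
tcp_pos: [487.4, 200.1, 147.8]
ee_rot: [0.002, 0.614, 0.789, 0.003]
contact_force: [-0.1, -1.2, 0.3]
gripper_width: 0.454
```

Run:
```python
from h import *
w=viewer.camera("wrist");cv2.imwrite("pics/w20.png",w["color"][:,:,::-1])
blobs(w,14,26,(440,600,150,330),med=3)
c=viewer.camera("top");cv2.imwrite("pics/t3.png",c["color"][:,:,::-1])
blobs(c,10,26,(420,660,-450,-110),100,med=3)
goto([574.9,-296.1,110],.534)
```

```text
pos [485.7 200.5] size [18.2 75.7] long axis ang 0.247 z 20.4 px [317. 186.] 1493
pos [472.  256.1] size [19.2 70.9] long axis ang 0.245 z 20.4 px [377.6 188.1] 1399
pos [509.  303.2] size [  5.1 143.8] long axis ang 0.244 z 20.2 px [411.8 226.1] 549
pos [527.5 272. ] size [19.4 36.1] long axis ang 0.250 z 20.5 px [376.7 240.4] 514
pos [597.9 263.5] size [ 8.5 19.3] long axis ang 1.895 z 19.9 px [348.3 297.6] 101
pos [ 575.8 -297.2] size [19.7 79.6] long axis ang 2.084 z 17.1 px [395.2 218.5] 223
pos [ 526.3 -383.1] size [18.4 76.4] long axis ang 2.503 z 17.4 px [429.8 237.9] 218
clock 38.7 tcp [485.5 199.3 143.4] yaw 1.819 q6 0.14 w 0.630 F [-0.2  0.2 -0.1]
shift tool axes before turn: [-0.5022 -0.0352  0.0332] turn 1.285 alt turn -1.857
shift if turned first: [-0.1752  0.4719  0.0334]
```

View pics/w20.png

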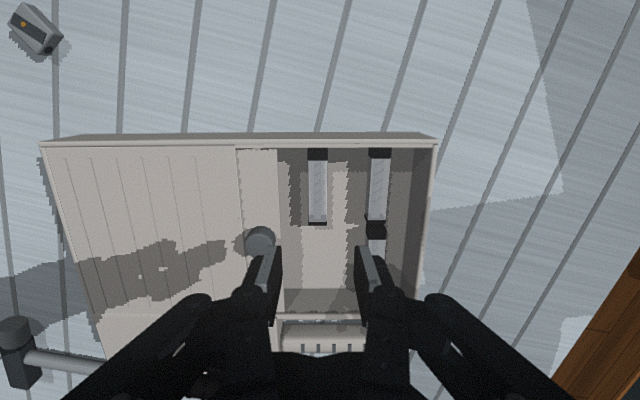

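View pics/t3.png

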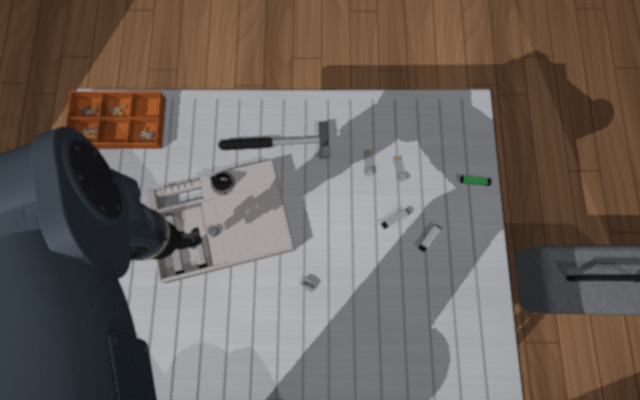

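servo_tool:
  increments: "-0.3 -0.0419 -0.0029 0 0;-0.3 -0.0419 -0.0029 0 0;-0.3 -0.0419 -0.0029 0 0;-0.3 -0.0419 -0.0029 0 0;-0.3 -0.0419 -0.0029 0 0;-0.3 -0.0419 -0.0029 0 0;-0.3 -0.0419 -0.0029 0 0;-0.3 -0.0419 -0.0029 0 0;-0.3 -0.0419 -0.0029 0 0;-0.3 -0.0419 -0.0029 0 0;-0.3 -0.0419 -0.0029 0.015 0;-0.3 -0.0419 -0.0029 0.02 0;-0.3 0 0 0 0.147;-0.3 0 0 0 0.147;-0.3 0 0 0 0.147;-0.3 0 0 0 0.147;-0.3 0 0 0 0.147;-0.3 0 0 0 0.147;-0.3 0 0 0 0.147;-0.3 0 0 0 0.147"

```text
clock: 40.7
tcp_pos: [574.0, -296.5, 106.0]
ee_rot: [-0.001, 0.95, 0.313, -0.001]
contact_force: [-0.0, 0.5, -0.5]
gripper_width: 0.652
```

servo_tool:
  increments: "-0.3 0 0 0 0.109;-0.3 0 0 0 0"

```text
clock: 40.9
tcp_pos: [574.1, -296.6, 106.1]
ee_rot: [-0.001, 0.965, 0.263, -0.001]
contact_force: [-0.7, 0.0, -0.5]
gripper_width: 0.648
```

```bash
python3 look.py 575 -296 pics/w21.png
```

```text
pos [ 575.7 -295. ] size [18.2 77. ] long axis ang 2.103 z 16.3 px [319.6 202.8] 1927
pos [ 510.6 -361.9] size [12.9 20.8] long axis ang 2.502 z 15.8 px [216.1 231.3] 211
clock 41.0 tcp [ 574.2 -296.6  106.3] yaw 0.536 q6 0.56 w 0.653 F [ 0.4 -0.6  0.5]
shift tool axes before turn: [ 0.0023 -0.0005  0.1003] turn 0.005 alt turn -3.137
shift if turned first: [ 0.0022 -0.0006  0.1003]
```

View pics/w21.png

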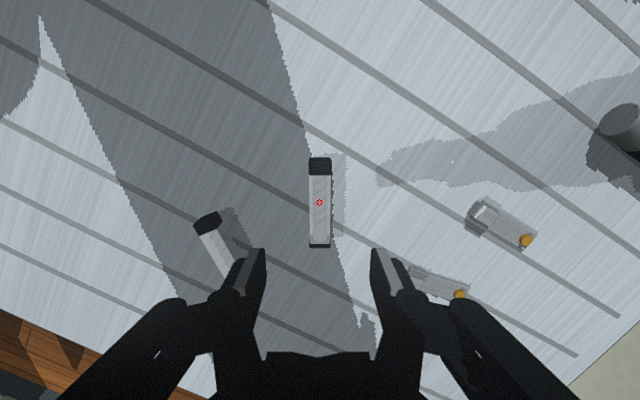

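servo_tool:
  increments: "-0.3 0.0018 -0.0005 0.03 0.005;-0.3 0 0 0.03 0;-0.3 0 0 0.025 0;-0.3 0 0 0.0155 0;1 0 0 0 0;1 0 0 0 0;1 0 0 0 0;1 0 0 0 0;1 0 0 0 0;1 0 0 0 0;1 0 0 -0.02 0;1 0 0 -0.04 0;1 0 0 -0.04 0;1 0 0 -0.04 0;1 0 0 0 0"

```text
clock: 42.45
tcp_pos: [578.4, -296.8, 153.4]
ee_rot: [0.003, 0.965, 0.262, 0.003]
contact_force: [0.4, -0.6, -1.0]
gripper_width: 0.189
```

Run:
```python
from h import *
goto([564.5,219.5,150],1.823)
w=viewer.camera("wrist");cv2.imwrite("pics/w22.png",w["color"][:,:,::-1])
```

```text
clock 42.5 tcp [ 578.4 -296.8  153.4] yaw 0.529 q6 0.57 w 0.189 F [ 0.4 -0.6 -1. ]
shift tool axes before turn: [ 0.2487 -0.4527  0.0011] turn -1.294 alt turn 1.848
shift if turned first: [0.5034 0.1154 0.0034]
```

View pics/w22.png

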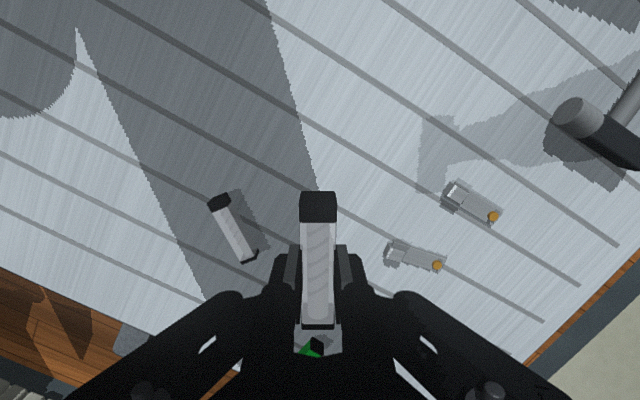

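servo_tool:
  increments: "1 0 0 0 -0.144;1 0 0 0 -0.144;1 0 0 0 -0.144;1 0 0 0 -0.144;1 0 0 0 -0.144;1 0 0 0 -0.144;1 0 0 0 -0.144;1 0 0 0 -0.144;1 0 0 0 -0.142;1 0.0415 0.0096 0 0;1 0.0415 0.0096 0 0;1 0.0415 0.0096 0 0;1 0.0415 0.0096 0 0;1 0.0415 0.0096 0 0;1 0.0415 0.0096 0 0;1 0.0415 0.0096 0 0;1 0.0415 0.0096 0 0;1 0.0415 0.0096 0 0;1 0.0415 0.0096 0 0;1 0.0415 0.0096 0 0"

```text
clock: 44.5
tcp_pos: [563.5, 174.4, 145.9]
ee_rot: [-0.0, 0.612, 0.79, -0.001]
contact_force: [0.6, -0.3, -1.2]
gripper_width: 0.185
```

servo_tool:
  increments: "1 0.0415 0.0096 0 0;1 0 0 0 0;1 0 0 0 0;1 0 0 0 0"

```text
clock: 44.9
tcp_pos: [563.0, 214.6, 146.3]
ee_rot: [-0.0, 0.613, 0.79, -0.001]
contact_force: [-0.3, 0.3, 0.0]
gripper_width: 0.183
```

Run:
```python
from h import *
goto([564.5,219.5,13],1.823)
w=viewer.camera("wrist");cv2.imwrite("pics/w23.png",w["color"][:,:,::-1])
```

```text
clock 44.9 tcp [563.  214.6 146.3] yaw 1.823 q6 0.11 w 0.183 F [-0.3  0.3  0. ]
shift tool axes before turn: [0.0044 0.0029 0.1333] turn -0.0 alt turn 3.141
shift if turned first: [0.0044 0.0027 0.1333]
```

View pics/w23.png

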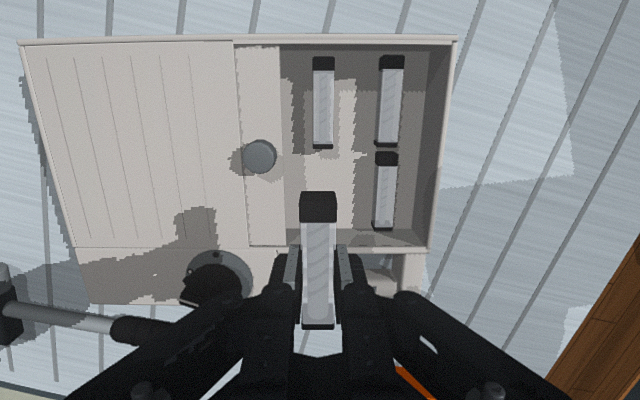

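servo_tool:
  increments: "1 0.0044 0.0025 0 0;1 0 0 0.03 0;1 0 0 0.03 0;1 0 0 0.03 0;1 0 0 0.02 0;1 0 0 0.01 0;1 0 0 0.003 0;1 0 0 0 0;1 0 0 0 0"

```text
clock: 45.85
tcp_pos: [565.4, 220.5, 25.2]
ee_rot: [0.0, 0.613, 0.79, 0.001]
contact_force: [-1.0, 0.2, -0.8]
gripper_width: 0.186
```

Run:
```python
from h import *
goto([564.5,219.5,13],1.823)
```

```text
clock 45.9 tcp [565.4 220.5  25.2] yaw 1.823 q6 0.12 w 0.186 F [-1.   0.2 -0.8]
shift tool axes before turn: [-0.0008 -0.0011  0.0122] turn -0.0 alt turn 3.141
shift if turned first: [-0.0008 -0.0011  0.0122]
```

servo_tool:
  increments: "1 -0.001 -0.001 0.006 0;1 0 0 0.0055 0;0.4 0 0 0 0;0.4 0 0 0 0;0.4 0 0 0 0;0.4 0 0 -0.02 0;0.4 0 0 -0.03 0;0.4 0 0 -0.04 0;0.4 0 0 -0.04 0;-0.3 0 0 0 0"

```text
clock: 46.85
tcp_pos: [566.4, 220.1, 148.3]
ee_rot: [0.002, 0.613, 0.79, 0.004]
contact_force: [0.7, 0.5, 0.3]
gripper_width: 0.456
```

Run:
```python
from h import *
w=viewer.camera("wrist");cv2.imwrite("pics/w24.png",w["color"][:,:,::-1])
blobs(w,14,26,(440,600,150,330),med=3)
c=viewer.camera("top")
blobs(c,10,26,(420,660,-450,-110),100,med=3)
goto([526,-382,110],.929)
```

```text
pos [445.6 176.5] size [ 2.2 45.4] long axis ang 1.837 z 21.5 px [301.4  39.1] 162
pos [485.7 200.6] size [17.9 75.2] long axis ang 0.241 z 20.4 px [317.4  94.1] 1965
pos [472.7 256.3] size [19.4 70.5] long axis ang 0.254 z 20.4 px [383.9  97.8] 1830
pos [521.3 271.6] size [ 72.3 150.5] long axis ang 0.244 z 20.3 px [406.1 173.6] 1078
pos [564.5 220.3] size [18.2 76.7] long axis ang 0.248 z 20.4 px [317.1 184.9] 1468
pos [548.8 277.6] size [19.3 76.7] long axis ang 0.251 z 20.4 px [380.1 184.3] 1590
pos [ 536.9 -422.9] size [18.4 77.4] long axis ang 2.513 z 17.5 px [445.4 233.7] 221
clock 47.0 tcp [564.5 219.4 143.4] yaw 1.823 q6 0.12 w 0.629 F [-0.4  0.1 -0.7]
shift tool axes before turn: [-0.5727 -0.1874  0.0329] turn 0.894 alt turn -2.248
shift if turned first: [-0.5048  0.3292  0.0334]
```

View pics/w24.png

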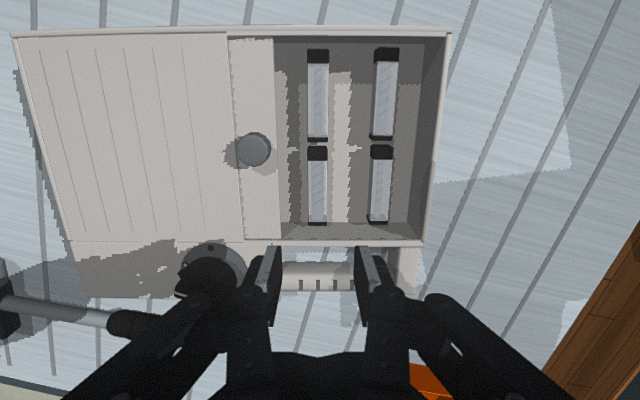

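Four are placed. The last sleeve has been knocked to (537,-423), so I'll go there.

servo_tool:
  increments: "-0.3 -0.0383 -0.0117 0 0;-0.3 -0.0383 -0.0117 0 0;-0.3 -0.0383 -0.0117 0 0;-0.3 -0.0383 -0.0117 0 0;-0.3 -0.0383 -0.0117 0 0;-0.3 -0.0383 -0.0117 0 0;-0.3 -0.0383 -0.0117 0 0;-0.3 -0.0383 -0.0117 0 0;-0.3 -0.0383 -0.0117 0 0;-0.3 -0.0383 -0.0117 0 0;-0.3 -0.0383 -0.0117 0 0;-0.3 -0.0383 -0.0117 0 0;-0.3 -0.0383 -0.0117 0 0;-0.3 -0.0383 -0.0117 0 0;-0.3 -0.0383 -0.0117 0.015 0;-0.3 -0.0383 -0.0117 0.02 0;-0.3 0 0 0 0"

```text
clock: 48.65
tcp_pos: [532.7, -424.0, 102.3]
ee_rot: [-0.003, 0.614, 0.789, -0.0]
contact_force: [-1.2, 0.4, -1.4]
gripper_width: 0.647
```

servo_tool:
  increments: "-0.3 0 0 0 0.147;-0.3 0 0 0 0.147;-0.3 0 0 0 0.147;-0.3 0 0 0 0.147;-0.3 0 0 0 0.147;-0.3 0 0 0 0.147;-0.3 0 0 0 0;-0.3 0 0 0 0"

```text
clock: 49.45
tcp_pos: [535.4, -420.4, 106.9]
ee_rot: [-0.001, 0.89, 0.456, -0.0]
contact_force: [-0.3, 0.2, 0.4]
gripper_width: 0.648
```

```bash
python3 look.py 536 -421 pics/w25.png
```

```text
pos [ 536.7 -421. ] size [17.9 76.8] long axis ang 2.504 z 16.4 px [316.5 203.8] 1934
clock 49.5 tcp [ 535.4 -420.5  107.1] yaw 0.946 q6 -0.04 w 0.652 F [ 0.1 -0.6  0.6]
shift tool axes before turn: [0.0004 0.0014 0.1011] turn 0.013 alt turn -3.129
shift if turned first: [0.0004 0.0013 0.1011]
```

View pics/w25.png

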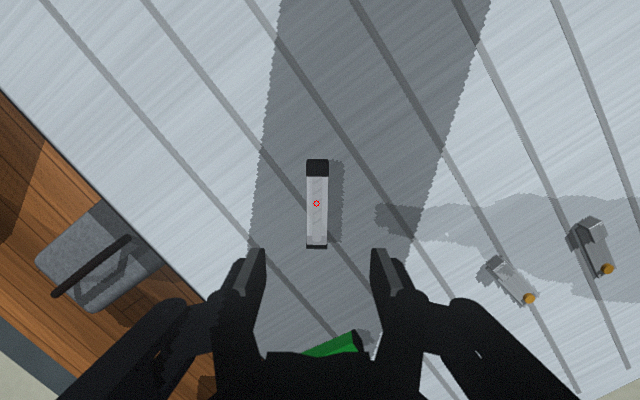

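servo_tool:
  increments: "-0.3 0 0.001 0.03 0.012;-0.3 0 0 0.03 0;-0.3 0 0 0.025 0;-0.3 0 0 0.016 0;1 0 0 0 0;1 0 0 0 0;1 0 0 0 0;1 0 0 0 0;1 0 0 0 0;1 0 0 0 0;1 0 0 -0.02 0;1 0 0 -0.04 0;1 0 0 -0.04 0;1 0 0 -0.04 0;1 0 0 0 0"

```text
clock: 51.0
tcp_pos: [538.5, -423.3, 153.3]
ee_rot: [0.004, 0.894, 0.448, 0.002]
contact_force: [0.5, -0.0, -0.9]
gripper_width: 0.191
```

Run:
```python
from h import *
goto([517.3,238.2,150],1.823)
w=viewer.camera("wrist");cv2.imwrite("pics/w26.png",w["color"][:,:,::-1])
```

```text
clock 51.0 tcp [ 538.5 -423.3  153.3] yaw 0.929 q6 -0.02 w 0.191 F [ 0.5 -0.  -0.9]
shift tool axes before turn: [ 0.5173 -0.4128 -0.0007] turn -0.894 alt turn 2.248
shift if turned first: [0.6458 0.1446 0.0033]
```

View pics/w26.png

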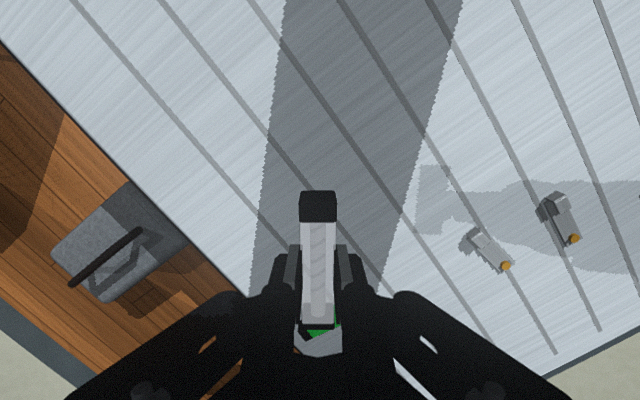

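servo_tool:
  increments: "1 0 0 0 -0.149;1 0 0 0 -0.149;1 0 0 0 -0.149;1 0 0 0 -0.149;1 0 0 0 -0.149;1 0 0 0 -0.149;1 0.0404 0.009 0 0;1 0.0404 0.009 0 0;1 0.0404 0.009 0 0;1 0.0404 0.009 0 0;1 0.0404 0.009 0 0;1 0.0404 0.009 0 0;1 0.0404 0.009 0 0;1 0.0404 0.009 0 0;1 0.0404 0.009 0 0;1 0.0404 0.009 0 0;1 0.0404 0.009 0 0;1 0.0404 0.009 0 0;1 0.0404 0.009 0 0"

```text
clock: 52.95
tcp_pos: [517.7, 117.7, 145.7]
ee_rot: [-0.0, 0.612, 0.79, -0.0]
contact_force: [1.2, 0.5, -0.5]
gripper_width: 0.187
```

servo_tool:
  increments: "1 0.0404 0.009 0 0;1 0.0404 0.009 0 0;1 0.0404 0.009 0 0;1 0 0 0 0;1 0 0 0 0;1 0 0 0 0"

```text
clock: 53.55
tcp_pos: [514.2, 239.5, 145.9]
ee_rot: [-0.0, 0.613, 0.79, -0.001]
contact_force: [-0.3, -0.9, -1.5]
gripper_width: 0.187
```

Run:
```python
from h import *
goto([517.9,238.8,26],1.823)
w=viewer.camera("wrist");cv2.imwrite("pics/w27.png",w["color"][:,:,::-1])
```

```text
clock 53.5 tcp [514.2 239.5 145.9] yaw 1.823 q6 0.18 w 0.187 F [-0.3 -0.9 -1.5]
shift tool axes before turn: [-0.0015  0.0035  0.1199] turn -0.0 alt turn 3.141
shift if turned first: [-0.0016  0.0034  0.1199]
```

View pics/w27.png

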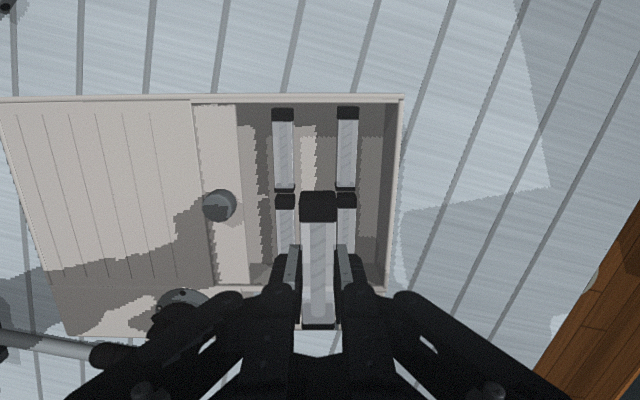

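servo_tool:
  increments: "1 -0.0018 0.0034 0 0;1 0 0 0.03 0;1 0 0 0.03 0;1 0 0 0.03 0;1 0 0 0.015 0;1 0 0 0.007 0;1 0 0 0 0;1 0 0 0 0"

```text
clock: 54.4
tcp_pos: [518.9, 239.4, 35.4]
ee_rot: [0.0, 0.613, 0.79, 0.001]
contact_force: [-0.2, 0.0, -0.6]
gripper_width: 0.19
```

Run:
```python
from h import *
goto([517.9,238.8,26],1.823)
w=viewer.camera("wrist");cv2.imwrite("pics/w28.png",w["color"][:,:,::-1])
```

```text
clock 54.4 tcp [518.9 239.4  35.4] yaw 1.823 q6 0.18 w 0.190 F [-0.2  0.  -0.6]
shift tool axes before turn: [-0.0003 -0.0011  0.0094] turn -0.0 alt turn 3.141
shift if turned first: [-0.0003 -0.0011  0.0094]
```

View pics/w28.png

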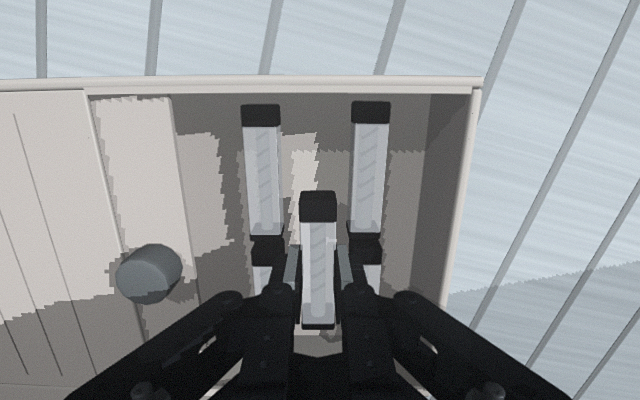

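servo_tool:
  increments: "1 -0.0003 -0.001 0.005 0;1 0 0 0.0045 0;1 0 0 0 0"

```text
clock: 54.75
tcp_pos: [516.9, 238.7, 24.5]
ee_rot: [-0.0, 0.613, 0.79, -0.0]
contact_force: [-0.3, 0.8, -1.5]
gripper_width: 0.19
```

servo_tool:
  increments: "0.3 0 0 0 0;0.3 0 0 0 0;0.3 0 0 0 0;0.3 0 0 0 0;0.3 0 0 -0.02 0;0.3 0 0 -0.03 0;0.3 0 0 -0.04 0;0.3 0 0 -0.04 0;-0.3 0 0 0 0"

```text
clock: 55.65
tcp_pos: [519.7, 239.9, 160.5]
ee_rot: [0.002, 0.613, 0.79, 0.003]
contact_force: [0.4, -0.3, -1.1]
gripper_width: 0.504
```

Run:
```python
from h import *
w=viewer.camera("wrist");cv2.imwrite("pics/w29.png",w["color"][:,:,::-1])
blobs(w,14,26,(440,600,150,330),med=3)
b=blobs(w,55,75,(490,580,120,200)); 
goto([535.9,160.1,54],3.3915)
```

```text
pos [485.5 200.8] size [18.5 75.6] long axis ang 0.244 z 20.3 px [284.7 139.9] 1604
pos [472.5 256.6] size [18.6 70.9] long axis ang 0.241 z 20.4 px [345.7 142.6] 1432
pos [508.8 302.6] size [  3.7 141.8] long axis ang 0.248 z 20.2 px [380.9 184.2] 379
pos [517.7 240. ] size [18.1 76.6] long axis ang 0.261 z 20.4 px [316.7 181.7] 1370
pos [555.5 267.9] size [51.7 85.4] long axis ang 0.250 z 20.4 px [343.1 226.4] 1540
pos [564.4 220.6] size [18.4 77. ] long axis ang 0.252 z 20.4 px [287.1 219.1] 1219
pos [534.3 162.5] size [24.8 25.8] long axis ang 0.164 z 62.0 px [223. 194.] 704
clock 55.7 tcp [518.8 239.6 157.8] yaw 1.823 q6 0.18 w 0.594 F [-0.4  0.8 -1.7]
shift tool axes before turn: [-0.0813 -0.0038  0.1037] turn -1.568 alt turn 1.573
shift if turned first: [ 0.0031 -0.0812  0.1038]
```

View pics/w29.png

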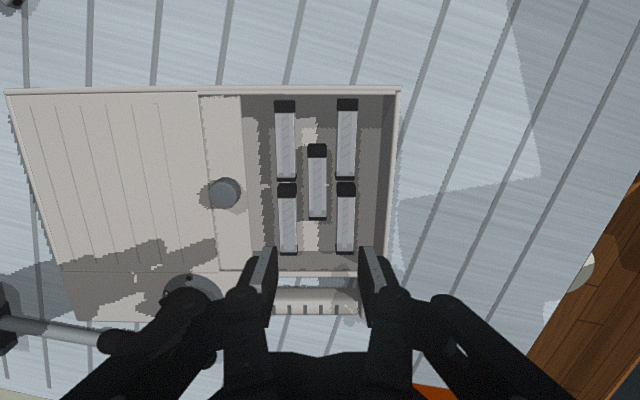

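All five lie flat on the floor of the well (tops ~20–22 mm). Next I'll grip the door knob and close.

servo_tool:
  increments: "-1 0 0 0 -0.1425;-1 0 0 0 -0.1425;-1 0 0 0 -0.1425;-1 0 0 0 -0.1425;-1 0 0 0 -0.1425;-1 0 0 0 -0.1425;-1 0 0 0 -0.1425;-1 0 0 0 -0.1425;-1 0 0 0 -0.1425;-1 0 0 0 -0.1425;-1 0 0 0 -0.143;-1 0.001 -0.0271 0 0;-1 0.001 -0.0271 0 0;-1 0.001 -0.0271 0 0;-1 0 0 0 0;-1 0 0 0 0;-1 0 0 0 0"

```text
clock: 57.4
tcp_pos: [534.2, 159.9, 154.5]
ee_rot: [-0.0, -0.125, 0.992, 0.0]
contact_force: [0.1, 1.1, -0.2]
gripper_width: 1.0
```

Run:
```python
from h import *
w=viewer.camera("wrist");cv2.imwrite("pics/w30.png",w["color"][:,:,::-1])
b=blobs(w,55,75,(490,580,120,200)); 
goto([535.9,160.1,54],3.3915)
```

```text
pos [536.2 160. ] size [24.2 25.5] long axis ang 1.820 z 62.2 px [315.4 201.3] 718
clock 57.5 tcp [534.2 160.  154.6] yaw -2.891 q6 -1.53 w 1.003 F [ 0.3 -0.1  0.2]
shift tool axes before turn: [-0.0018 -0.0004  0.1006] turn 0.0 alt turn -3.141
shift if turned first: [-0.0017 -0.0004  0.1006]
```

View pics/w30.png

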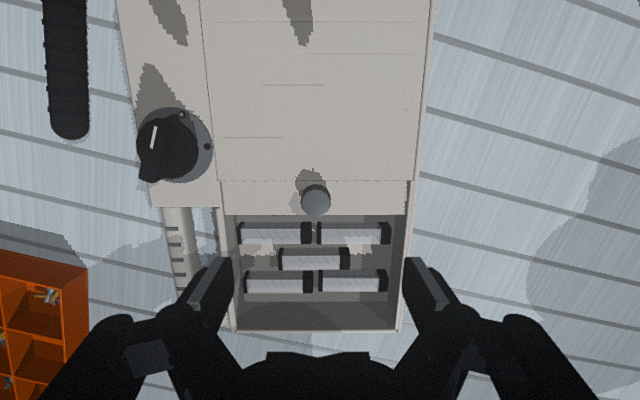

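servo_tool:
  increments: "-1 -0.0018 -0.0004 0.025 0;-1 0 0 0.025 0;-1 0 0 0.025 0;-1 0 0 0.018 0;-1 0 0 0.007 0;1 0 0 0 0;1 0 0 0 0;1 0 0 0 0;1 0 0 0 0;1 0 0 0 0;1 0 0 0 0;1 0 0 0 0"
  force: 40

```text
clock: 58.65
tcp_pos: [536.2, 159.4, 56.0]
ee_rot: [0.0, -0.124, 0.992, 0.0]
contact_force: [-6.3, -1.2, 11.9]
gripper_width: 0.276
```

Run:
```python
from h import *
goto([505,281.6,54],3.3915)
```

```text
clock 58.6 tcp [536.2 159.4  56. ] yaw -2.892 q6 -1.53 w 0.276 F [-6.3 -1.2 11.9]
shift tool axes before turn: [1.000e-04 1.261e-01 2.000e-03] turn -0.001 alt turn 3.141
shift if turned first: [-0.      0.1261  0.002 ]
```

servo_tool:
  increments: "1 0.0005 0.004 -0.0007 0;1 0 0.006 0 0;1 0 0.01 0 0;1 0 0.012 0 0;1 0 0.012 0 0;1 0 0.012 0 0;1 0 0.012 0 0;1 0 0.012 0 0;1 0 0.012 0 0;1 0 0.01 0 0;1 0 0.008 0 0;1 0 0.006 0 0;1 0 0.005 0 0;1 0 0.004 0 0;1 0 0 0 0"

```text
clock: 60.15
tcp_pos: [505.1, 280.5, 56.0]
ee_rot: [0.0, -0.125, 0.992, -0.001]
contact_force: [2.0, -9.7, 7.8]
gripper_width: 0.278
```

servo_tool:
  increments: "1 0 0.001 0 0;1 0 0.001 0 0;1 0 0.001 0 0;1 0 0 0 0"

```text
clock: 60.55
tcp_pos: [504.9, 280.8, 56.0]
ee_rot: [0.001, -0.124, 0.992, -0.003]
contact_force: [7.0, -27.8, 11.9]
gripper_width: 0.273
```

Run:
```python
from h import *
goto([505,281.6,54],3.3915)
w=viewer.camera("wrist");cv2.imwrite("pics/w31.png",w["color"][:,:,::-1])
```

```text
clock 60.5 tcp [504.9 280.8  56. ] yaw -2.894 q6 -1.31 w 0.273 F [  7.  -27.8  11.9]
shift tool axes before turn: [-0.0002  0.0008  0.002 ] turn -0.002 alt turn 3.139
shift if turned first: [-0.0002  0.0008  0.002 ]
```

View pics/w31.png

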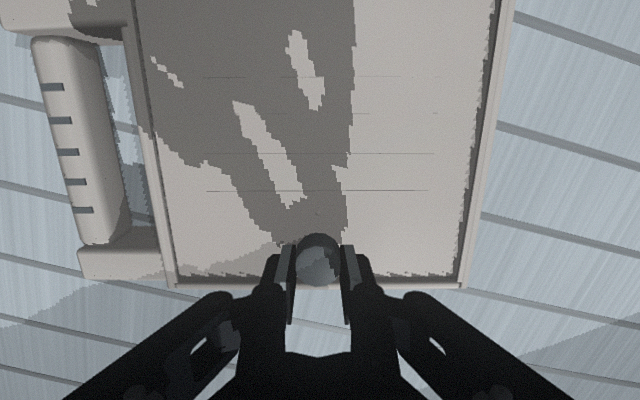

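servo_tool:
  increments: "1 0 -0.003 0 0;-1 0 0 0 0;-1 0 0 0 0;-1 0 0 0 0;-1 0 0 0 0;-1 0 0 -0.03 0;-1 0 0 -0.04 0;-1 0 0 -0.04 0;-1 0 0 0 0.117;-1 0 0 0 0.117;-1 0 0 0 0.117;-1 0 0 0 0"

```text
clock: 61.8
tcp_pos: [504.9, 280.6, 165.7]
ee_rot: [-0.0, 0.052, 0.999, 0.0]
contact_force: [0.7, 0.3, 0.5]
gripper_width: 1.002
```

Run:
```python
from h import *
w=viewer.camera("wrist");b=blobs(w,55,75,(440,580,220,330)); 
goto([660.3,144.2,165],3.04)
```

```text
pos [505.  280.4] size [25.2 25.5] long axis ang 0.719 z 62.2 px [317.5 198. ] 661
clock 61.9 tcp [504.9 280.5 165.6] yaw 3.043 q6 -0.96 w 1.001 F [ 1.   0.  -0.3]
shift tool axes before turn: [-0.1681 -0.1203  0.0006] turn 0.003 alt turn -3.139
shift if turned first: [-0.1684 -0.1199  0.0006]
```

servo_tool:
  increments: "-1 -0.028 -0.02 0 0;-1 -0.028 -0.02 0 0;-1 -0.028 -0.02 0 0;-1 -0.028 -0.02 0 0;-1 -0.028 -0.02 0 0;-1 -0.028 -0.02 0 0;-1 0 0 0 0;-1 0 0 0 0;-1 0 0 0 0"

```text
clock: 62.75
tcp_pos: [659.5, 144.6, 165.7]
ee_rot: [-0.0, 0.05, 0.999, 0.0]
contact_force: [0.2, 0.7, 0.3]
gripper_width: 0.997
```

Run:
```python
from h import *
w=viewer.camera("wrist");cv2.imwrite("pics/w32.png",w["color"][:,:,::-1])
b=blobs(w,78,100,(600,720,90,200))[0]
blobs(w,55,75,(600,720,90,200))
goto([*b[0],71],b[2]+np.pi/2)
```

```text
pos [660.5 143.6] size [12.6 44.3] long axis ang 1.461 z 88.1 px [315.8 206.4] 873
pos [660.7 144.8] size [47.2 47.3] long axis ang 0.690 z 66.4 px [316.1 196.7] 1589
clock 62.8 tcp [659.4 144.8 165.8] yaw 3.042 q6 -1.26 w 1.001 F [ 0.2 -0.1 -0.5]
shift tool axes before turn: [-0.0012 -0.0011  0.0948] turn 0.011 alt turn -3.131
shift if turned first: [-0.0012 -0.001   0.0948]
```

View pics/w32.png

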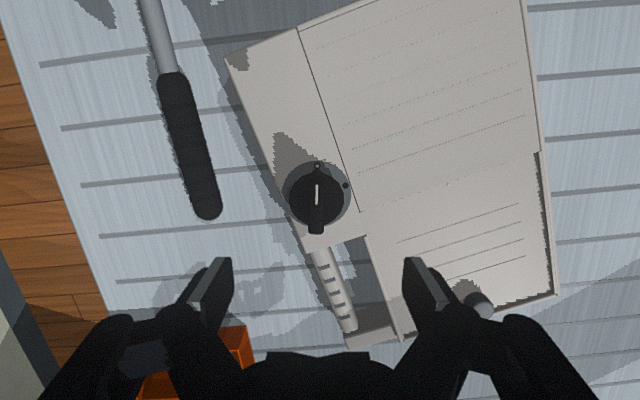

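servo_tool:
  increments: "-1 -0.0012 -0.0008 0.02 0.011;-1 0 0 0.02 0;-1 0 0 0.02 0;-1 0 0 0.02 0;-1 0 0 0.0135 0;1 0 0 0 0;1 0 0 0 0;1 0 0 0 0;1 0 0 0 0;1 0 0 0 0;1 0 0 0 0;1 0 0 0 0;1 0 0 0 0"
  force: 80

```text
clock: 64.1
tcp_pos: [660.9, 143.2, 72.3]
ee_rot: [-0.0, 0.056, 0.998, 0.0]
contact_force: [-5.5, 0.5, 4.2]
gripper_width: 0.135
```

servo_tool:
  increments: "1 0 0 0.002 0;1 0 0 0.002 0;1 0 0 0.002 0;1 0 0 0.0025 0;1 0 0 0 0;1 0 0 0 0"

```text
clock: 64.7
tcp_pos: [661.1, 143.2, 65.1]
ee_rot: [0.0, 0.056, 0.998, 0.0]
contact_force: [-11.8, -0.1, 19.8]
gripper_width: 0.128
```

Pressed to the stop. Next I turn it clockwise by 1.2 rad.

servo_tool:
  increments: "1 0 0 0 0.13;1 0 0 0 0.13;1 0 0 0 0.13;1 0 0 0 0.13;1 0 0 0 0.13;1 0 0 0 0.13;1 0 0 0 0.13;1 0 0 0 0.13;1 0 0 0 0.13;1 0 0 0 0.05;1 0 0 0 0"

```text
clock: 65.8
tcp_pos: [660.1, 143.8, 65.1]
ee_rot: [-0.001, 0.619, 0.786, 0.0]
contact_force: [-17.5, 3.8, 23.7]
gripper_width: 0.129
```

Run:
```python
from h import *
goto([660.5,144,72],1.824); print(sensors.read_state()["wrist_torque"])
w=viewer.camera("wrist");cv2.imwrite("pics/w33.png",w["color"][:,:,::-1])
```

```text
clock 65.8 tcp [660.1 143.8  65.1] yaw 1.808 q6 -0.02 w 0.129 F [-17.5   3.8  23.7]
shift tool axes before turn: [ 0.0001  0.0004 -0.0069] turn -0.016 alt turn 3.126
shift if turned first: [ 0.      0.0004 -0.0069]
[0.6446116  3.92273231 0.18639896]
```

View pics/w33.png

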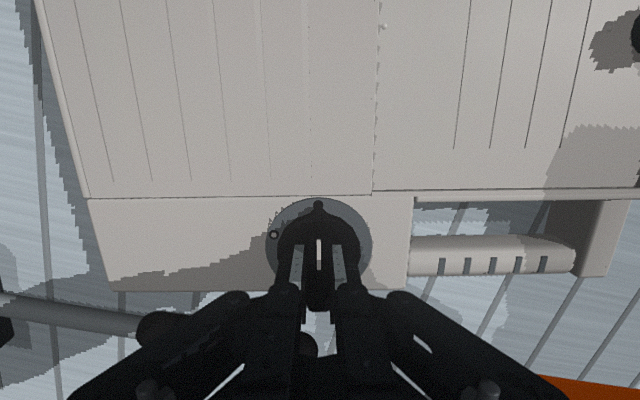

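servo_tool:
  increments: "1 0 0 -0.003 0;1 0 0 -0.003 0;1 0 0 -0.0025 0;1 0 0 0 0;-1 0 0 0 0;-1 0 0 0 0;-1 0 0 0 0;-1 0 0 0 0;-1 0 0 -0.02 0;-1 0 0 -0.03 0;-1 0 0 -0.04 0;-1 0 0 -0.04 0;-1 0 0 -0.04 0;-1 0 -0.03 -0.04 0;-1 0 -0.03 0 0;-1 0 0 0 0;-1 0 0 0 0"

```text
clock: 67.55
tcp_pos: [602.6, 128.8, 282.7]
ee_rot: [0.0, 0.618, 0.786, 0.0]
contact_force: [0.1, -0.5, 0.4]
gripper_width: 0.997
```

Run:
```python
from h import *
w=viewer.camera("wrist");cv2.imwrite("pics/w34.png",w["color"][:,:,::-1])
blobs(w,76,100,(600,720,90,200)); blobs(w,55,75,(440,720,90,330))
c=viewer.camera("scene");cv2.imwrite("pics/s2.png",c["color"][:,:,::-1])
```

```text
pos [658.2 145.3] size [12.4 46.2] long axis ang 0.237 z 88.0 px [318.8 219.8] 368
pos [505.5 280.3] size [25.1 25.1] long axis ang 2.659 z 62.3 px [459.5 120.6] 388
pos [659.7 145.1] size [46.6 46.9] long axis ang 2.616 z 66.4 px [318.4 212.4] 708
```

View pics/w34.png

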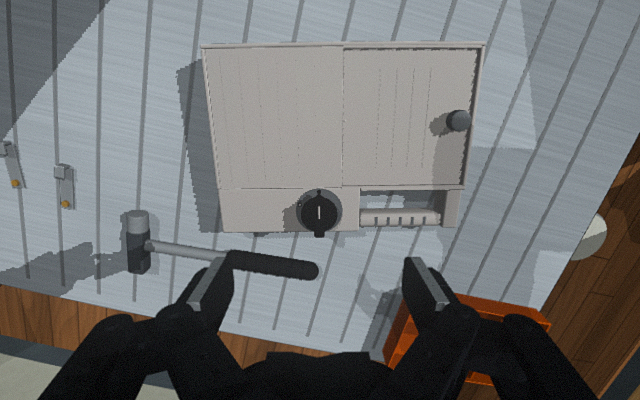

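View pics/s2.png

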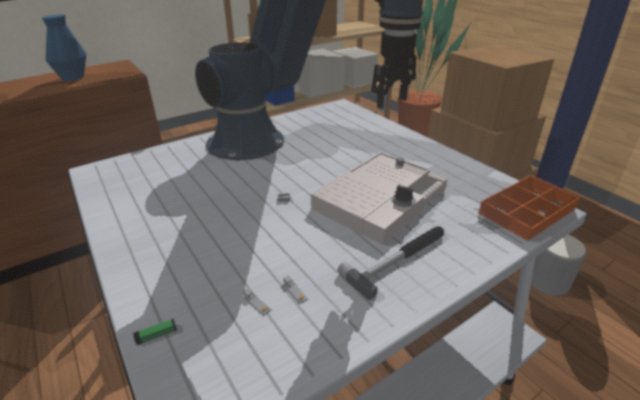

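The wing top (88 mm) and disc (66 mm) are back at their sprung-up heights, with the white line toward the door. The door is home, and the bystanders and green sleeve look unmoved. I'll hand in.

```bash
python3 -c "
from plant import workorder
print(workorder.finish_job())"
```

```text
the job is handed in; nothing more can be done
None
```

All five sleeves are in the bit case, and the case is closed and locked again. I handed the job in at about 68 s.

- **Order of work:** I unlocked the latch and pulled the door fully open by its knob. I then laid the five sleeves flat on the well floor, pushed the door home, and pressed and turned the latch back until it sprang up.
- **Knocked sleeve:** one sleeve was knocked about 4 cm aside during the run. I found it again and picked it up from its new place.
- **Fifth sleeve:** I let it drop about 10–13 mm into the gap between the other four, because there was no room for the fingers. It landed flat.
- **Sleeves:** before closing, all five tops measured 20–22 mm above the stool, so none were stacked.
- **Door:** it was pushed against its home stop, and the knob moved about 125 mm. Afterwards the knob was back at (505, 280) mm.
- **Latch:** the wing top read 88 mm, the same as at the start, with its white line towards the door. Its angle read −0.016 rad, against 0 for locked.
- **Bystanders:** by eye, the hammer, sharpener, hooks and green look-alike are where they lay.
- **Disagreements:** the cameras differed by up to about 5 mm on the case position from far off, so I relied on close wrist views. The depth images read about 2 mm low on heights throughout.

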